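# Strip the fan shroud off a clamped graphics card

## Task

The small graphics card in the board holder is going to the wash, but its fan shroud clings to the heatsink inside it and would pull the whole card up. Slide the holder's movable jaw snugly up against the card so that both jaws' lips hold the board down at its ends, then pull the shroud straight up off the heatsink without dragging the card along, and put it down (do not drop it) flat and fans up in the plain open metal tray. Last, slide the jaw back out to its stop so that the bare card is left free in the holder, and leave everything else on the bench as it is.

Things in the scene. Friction and masses are not known exactly. Their poses are not given: they have to be found in the camera images.
- holder: Board holder fixed to the bench: base plate 100 mm wide (x), 300 mm long (y from -110 to +190), two steel rails along y with tops 22 mm above the bench, two grey metal jaws 80 mm wide. Origin: on the bench under the middle of a card that is clamped home. y runs along the rails from the fixed jaw toward the sliding jaw, z up. At the +y end is an end block 26 mm high (y = 178 to 190).
- fixed_jaw (a point): Foot of the fixed jaw's upright face at rail height (holder y = -75 mm). From this face a lip juts 6 mm toward +y, over the board's end: lip from 27.8 to 33.8 mm above the bench, so the 4 mm board on the rails has 1.8 mm of play below it. The sliding jaw has the same face and lip facing it; both jaws are 33.8 mm high. Axes as the holder.
- jaw (a joint): Sliding jaw, m: 0 = its face at holder y = +75 mm, snug on the 150 mm card when that touches the fixed jaw; grows as it opens toward +y, to its stop at 0.055. Starts at 0.032 to 0.048. Slides with about 2 N and stays where it is left; closing it also slides the card along the rails (about 3 N more) up to the fixed jaw and squares it.
- jaw_tab (a point): Middle of the upright push tab on the sliding jaw, 56 mm above the bench (holder y = 107 mm + joint). Tab: 40 mm wide (x), 12 mm thick (y), from 34 to 78 mm above the bench. Push its outer face to -y to close, its inner face to +y to open. When closed, the inner face is 26 mm from the board's end, 37 mm from the shroud's, 48 mm from the heatsink's. Axes as the holder.
- card: Small graphics card lying loose, face up, on the holder's rails: green board with back plate, 69 mm (x) by 150 mm (y) by 4 mm, with a finned aluminium heatsink 46 mm by 106 mm that reaches 34 mm above the board's underside. About 0.30 kg. Origin: centre of the board's underside, z up, y along its length. It starts 10 to 16 mm from the fixed jaw, free of both lips.
- shroud_mid (a point): Centre (half-way up) of the fan shroud: dark grey cover, open below, 56 mm (x) by 128 mm (y) by 32 mm high, two small fans on top, 0.14 kg, nested over the heatsink. It starts with its rim 30 mm and top 62 mm above the bench. z up, y lengthwise. Spring clips in its end walls grip the heatsink: about 7 to 10 N to pull up, for the first 20 mm. Rigid; may be gripped across the 56 mm.
- tray_in (a point): Centre of the inner floor (4 mm above the bench) of the plain open steel tray, fixed: 170 mm (x) by 200 mm (y) outside, 4 mm walls, 19 mm high overall. It is at the left or at the right of the holder; x and y along its sides.
- sorter: Grey screw sorter, an open box with eight compartments, 130 mm (x) by 190 mm (y) by 35 mm high, fixed, on the other side of the holder from the tray. Not to be used. Origin: centre of its underside.
- bracket: Bystander: steel slot bracket lying beside the holder on its +x side, 18 by 80 by 12 mm. Origin: middle of its underside.
- tweezers: Bystander: steel tweezers 120 mm long lying beside the holder on its -x side, 5 mm high. Origin: middle of the underside.
- screwdriver: Bystander: screwdriver, 170 mm, lying on the bench near the robot.
- module: Bystander: memory module 32 by 134 by 6 mm lying on the bench near the robot. Origin: middle of its underside.
- solder: Bystander: spool of solder, 60 mm across, 38 mm high, standing behind the holder. Origin: middle of its underside.
- flux: Bystander: flux jar, 48 mm across, 40 mm high, standing behind the holder. Origin: middle of its underside.
- meter: Bystander: hand multimeter 75 by 155 by 42 mm lying behind the holder. Origin: middle of its underside.
There are look-alikes about, which are no part of the job. What is shaped like the part that bears shroud_mid but pink or white is not meant. Leave any pink look-alike of the card alone.

How it is judged (in metres and radians):
On the way, in this order (a step that is already met when the one before it is completed fails the run):
1. the sliding jaw is closed snugly on the card, which touches the fixed jaw, the shroud still on it (value of joint jaw below 0.004 m and y of card in the frame of holder below 0.004 m and z of shroud_mid in the frame of card below 0.03 m), for 0.2 s.
2. the shroud is lifted clear of the heatsink while the card stays seated under both lips (z of shroud_mid in the frame of card above 0.06 m and value of joint jaw below 0.005 m and height (world z) of card below 0.027 m and angle between card's own z axis and vertical below 0.06 rad), for 0.1 s.
3. the shroud stands flat, fans up, on the floor of the tray, let go (x of shroud_mid in the frame of tray_in between -0.06 and 0.06 m and y of shroud_mid in the frame of tray_in between -0.06 and 0.06 m and z of shroud_mid in the frame of tray_in below 0.019 m and angle between shroud_mid's own z axis and vertical below 0.06 rad and contact force between the fingers and shroud below 0.1 N), for 0.2 s.
4. the jaw is slid back out (value of joint jaw above 0.045 m), for 0.2 s.
At the end, for the whole second after the job is handed in: The shroud stands at rest, flat (within 0.06 rad) and fans up, on the floor of the tray and inside its walls (centre within 60 mm of the tray's in x and y); the jaw is open by more than 45 of its 55 mm; the card lies at rest flat on the rails, its middle within 25 mm of its clamped place (x of shroud_mid in the frame of tray_in between -0.06 and 0.06 m and y of shroud_mid in the frame of tray_in between -0.06 and 0.06 m and z of shroud_mid in the frame of tray_in below 0.019 m and angle between shroud_mid's own z axis and vertical below 0.06 rad and linear speed of each of shroud, card below 0.02 m/s and value of joint jaw above 0.045 m and height (world z) of card between 0.019 and 0.025 m and angle between card's own z axis and vertical below 0.05 rad and horizontal distance between card and holder below 0.025 m); the robot touches nothing.
It fails at once if the card is dragged up out of the holder (more than 7 mm) or tipped (more than 0.12 rad) (height (world z) of card above 0.029 m or angle between card's own z axis and vertical above 0.12 rad).
It fails at once if the shroud is dropped (falls free at over 0.5 m/s, a fall of more than about 12 mm) (linear speed of shroud above 0.5 m/s and contact force between the fingers and shroud below 0.1 N).
It fails at once if another thing on the bench is shifted by more than 30 mm (distance of any of bracket, tweezers, screwdriver, module, solder, flux, meter from where it was at the start of the episode above 0.03 m).
It also fails if it takes over 54 s, if anything falls off the work surface, if the arm or the gripper's body presses on something with over 40 N, if the wrist force passes 120 N, or if a joint passes its speed limit or range.

## Robot

A 7-joint arm with a two-finger parallel gripper is mounted at the origin on the work surface. World frame = base frame: x ahead of the robot, y to its left, z up, the work surface at z = 0. Lengths are in mm, angles in rad, forces in N, time in s.
With the tool pointing down it reaches from about 425 to 950 mm from the base axis. Payload 4.7 kg.
Tool frame: the origin (TCP) lies on the front face of the gripper's body, between the roots of the fingers; the fingertips stand 70 mm ahead of it and the grasp point (between the pads) lies 51 mm ahead of it; z points along the fingers, x is the direction in which the jaws open and shut, and the axes are right-handed (so a half turn about z gives the same grasp; the last joint's range is limited). The gripper opens to 87 mm and grips with 3 to 60 N. Pads are 19 mm wide; open, the fingers measure 117 mm over their backs; the gripper's body (75 mm by 190 mm) begins 51 mm behind the grasp point.
Start: joints at [-1.158, 0.469, -0.049, 1.532, 0.024, 1.141, -0.082], TCP at [288.572, 610.22, 292.273] pointing down, gripper open.
Joint ranges: [-2.59, 2.59], [-0.33, 1.99], [-1.39, 1.29], [0.1, 2.45], [-1.04, 4.18], [0.21, 1.99], [-2.66, 2.66]. Speed limits (rad/s): [2.57, 2.57, 3.14, 3.14, 3.14, 3.14, 3.14].

## Interface

Orientations are given as a unit quaternion [w, x, y, z].
In Python, from plant import robot, vision, close_job gives the robot as it stands.
- The arm moves only by the shell command python3 -m jog 'ROWS' [FORCE]. ROWS is JSON, a list of rows, each an object of numbers: "claw": the opening, from 0 (shut) to 1 (fully open); "dx", "dy", "dz": the shift along the tool's x, y, z each as a share of 0.4 m, from -1 to 1; "wx", "wy", "wz": the turn, a rotation vector about the tool's x, y, z each as a share of 0.08 rad, from -1 to 1. A call has 1 to 5 rows; each row shifts and turns the pose as measured when the row begins, along the tool's axes as they then stand; what a row does not reach is not made up. A row lasts 1/10 s, in which the tool goes at most 50 mm and 8.59 degrees, less where a joint would pass 70% of its speed; a pose out of reach is approached as far as the arm can. A call with a number of a shift or a turn outside -1 to 1 is refused whole. A call with a gripper value outside its range is refused whole. The fingers move at their own pace and stop on an object; FORCE is the grip in N (left out, the last holds). Time passes only in rows, so rows that do not move let the fingers close. It gives the time, the measured TCP pose, the force and the opening at its end, in the units of the state.
- robot.get_obs(): the state, without advancing time (a new reading comes with each control period).
- vision.read_camera(name): name is "side" or "top" or "wrist"; returns a dict with "img" (480x640x3 uint8, blue, green, red), "z_map" (480x640 float32, mm along the optical axis (not along the pixel's ray), 0 where there is no reading), "fx", "fy", "cx", "cy" (pixels), "k1" (the pictures are not rectified: a ray, as slopes to the right and down, at radius r is drawn at 1 + k1 r^2 times it, then the intrinsics apply), "rvec" (rotation vector, rad) and "tvec" (3), from world to camera coordinates, as OpenCV has them; the wrist camera has in their place "hand_eye" (4x4, takes a point from camera to tool coordinates, whose origin is the TCP and whose axes are the tool frame's). Camera axes: x right, y down, z forward; pixel columns grow to the right and rows downward; lengths in mm; the calibration is good to about 2 mm. A picture is of the moment at which its call begins: read the wrist's pose just before it.
- close_job(): hands the job in, once; it reports no verdict.
The state is a dict: "time_s": time; "joints": joint angles; "joint_velocities": joint speeds; "joint_torque": joint torques, N m; "tcp_pos": TCP position; "orientation": TCP orientation; "contact_force": force on the tool from outside, world axes, zero at the start; "moment": the same for the moment, N m; "finger_gap": finger opening in mm.
Only numpy, scipy, OpenCV 4.12 (cv2) and the standard library are available. Lean on these libraries where they do the work, as an engineer would, in place of code of your own. Each camera call takes 0.05 s, during which the arm holds its last target.

## Working session

There is one attempt and no reset: what is moved stays moved. The work goes in short steps, Python scripts to look and compute and a shell command to move; the robot and the scene stay as the last step left them, time stands still between calls to the robot, and variables do not carry over. Pictures are saved under pics/ and viewed, and the job is handed in when it is done.

```bash
ls; mkdir -p pics
python3 - <<'E'
from plant import robot, vision
import cv2
print(robot.get_obs())
for n in ("top","side","wrist"):
    d=vision.read_camera(n); cv2.imwrite(f"pics/{n}0.png",d["img"])
    print(n,{k:v for k,v in d.items() if k not in("img","z_map")})
print(robot.get_obs()["time_s"])
E
```

```text
pics
{'time_s': 0.0, 'joints': array([-1.15792123,  0.46948986, -0.04859761,  1.53371782,  0.02411848,
        1.14098703, -0.08226373]), 'joint_velocities': array([ 3.32253689e-06,  4.43132157e-04,  1.10862153e-03,  3.47685725e-04,
       -3.32156014e-04, -1.03001241e-03,  1.43404789e-03]), 'joint_torque': array([ 6.76181226e-04, -5.07964647e+01, -8.00853269e-02, -2.36154377e+01,
       -6.13126718e-02,  3.78064869e-02,  1.68415545e-04]), 'tcp_pos': array([288.38039672, 609.7755893 , 291.15655217]), 'orientation': array([ 5.76580433e-04,  8.44829091e-01,  5.35035318e-01, -8.26611287e-04]), 'contact_force': array([-0.58445213, -0.69267621, -0.22228995]), 'moment': array([0.04851789, 0.01232022, 0.01871425]), 'finger_gap': 86.87451295378965}
top {'fx': 507.90587631513546, 'fy': 507.90587631513546, 'cx': 328.3151095687969, 'cy': 239.6798537506917, 'k1': -0.06039163164392678, 'rvec': array([ 2.1199282 , -2.09685195,  0.18145752]), 'tvec': array([   9.36435869,  529.13209527, 1226.97995557])}
side {'fx': 589.7219368478541, 'fy': 589.7219368478541, 'cx': 315.79233512052184, 'cy': 247.29144228297008, 'k1': -0.1935214896436485, 'rvec': array([ 2.05502319, -0.60805348,  0.33519257]), 'tvec': array([-420.33973105,  215.64254568, 1115.23494873])}
wrist {'fx': 381.2361704855289, 'fy': 381.2361704855289, 'cx': 321.53477608676116, 'cy': 245.36681230847222, 'k1': -0.07447386835198308, 'hand_eye': array([[ 9.99999882e-01,  1.29791831e-04,  4.67655391e-04,
         3.98797865e-01],
       [-2.58764576e-04,  9.57779537e-01,  2.87503551e-01,
        -7.95160030e+01],
       [-4.10595151e-04, -2.87503638e-01,  9.57779458e-01,
        -9.22430652e+01],
       [ 0.00000000e+00,  0.00000000e+00,  0.00000000e+00,
         1.00000000e+00]])}
0.15
```

View pics/top0.png

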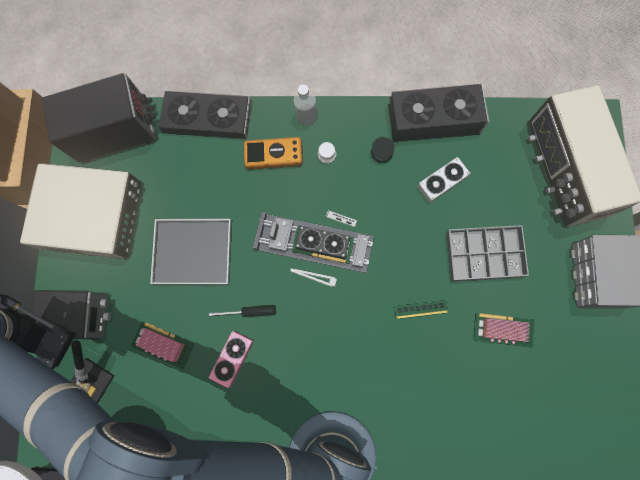

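View pics/side0.png

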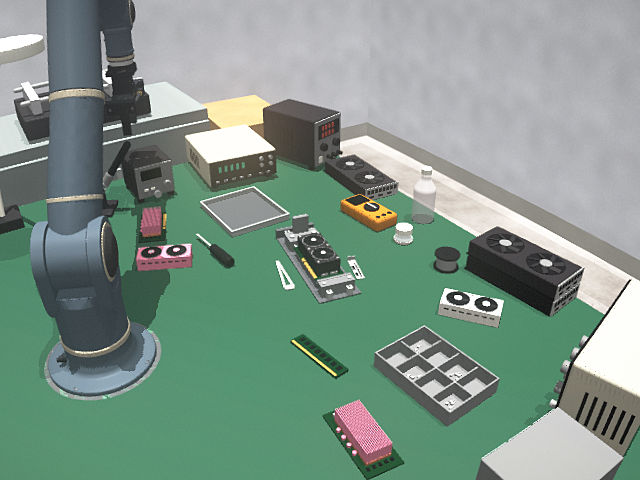

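View pics/wrist0.png

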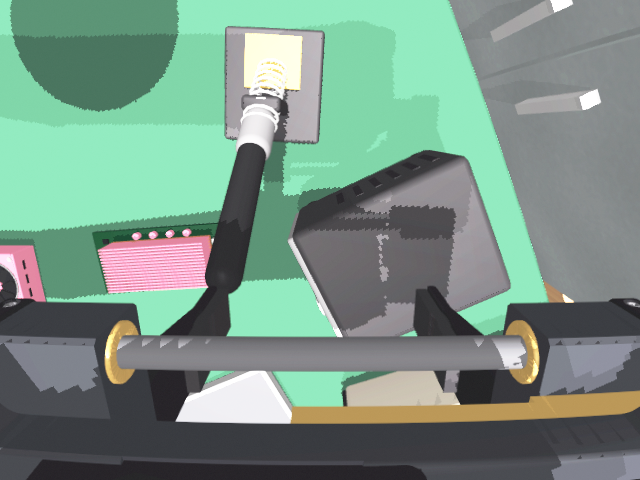

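The top picture shows the holder with the dark shroud from about (258,230) to (370,255). The tab end is at the left around (275,228), and the tray is at (191,252). The side view confirms that the upright tab is at the tray end (300,222). Next I'll measure.

```bash
cat > h.py <<'E'
import numpy as np, cv2
from plant import robot, vision
from scipy.spatial.transform import Rotation as R
def Rq(q): return R.from_quat([q[1],q[2],q[3],q[0]]).as_matrix()
def cam(n):
    o=robot.get_obs(); d=vision.read_camera(n)
    if n=="wrist":
        T=np.eye(4);T[:3,:3]=Rq(o["orientation"]);T[:3,3]=o["tcp_pos"]; C=T@d["hand_eye"]
    else:
        W=np.eye(4);W[:3,:3]=cv2.Rodrigues(d["rvec"])[0];W[:3,3]=d["tvec"];C=np.linalg.inv(W)
    d["C"]=C; d["o"]=o
    d["K"]=np.array([[d["fx"],0,d["cx"]],[0,d["fy"],d["cy"]],[0,0,1.]])
    # radial r'=r(1+k1 r^2)
    d["D"]=np.array([d["k1"],0,0,0,0.])
    return d
def slopes(d,uv):
    return cv2.undistortPointsIter(np.array(uv,float).reshape(-1,1,2),d["K"],d["D"],None,None,(3,50,1e-10)).reshape(-1,2)
def cloud(d):
    v,u=np.mgrid[0:480,0:640]
    s=slopes(d,np.stack([u.ravel(),v.ravel()],1))
    z=d["z_map"].ravel()
    P=np.c_[s*z[:,None],z]
    P=P@d["C"][:3,:3].T+d["C"][:3,3]
    P[z==0]=np.nan
    return P.reshape(480,640,3)
def atz(d,uv,h):
    s=slopes(d,uv); r=np.c_[s,np.ones(len(s))]@d["C"][:3,:3].T; c=d["C"][:3,3]
    return c+r*((h-c[2])/r[:,2])[:,None]
def proj(d,P):
    Ci=np.linalg.inv(d["C"]); 
    return cv2.projectPoints(np.array(P,float).reshape(-1,1,3),cv2.Rodrigues(Ci[:3,:3])[0],Ci[:3,3],d["K"],d["D"])[0].reshape(-1,2)
def crop(d,u0,v0,u1,v1,k,name):
    cv2.imwrite(name,cv2.resize(d["img"][v0:v1,u0:u1],None,fx=k,fy=k,interpolation=cv2.INTER_CUBIC))
def st():
    o=robot.get_obs(); print("t",round(o["time_s"],2),"tcp",np.round(o["tcp_pos"],1),"F",np.round(o["contact_force"],1),"gap",round(o["finger_gap"],1)); print(np.round(Rq(o["orientation"]),3)); print("j",np.round(o["joints"],2)); return o
E
python3 - <<'E'
from h import *
d=cam("top"); P=cloud(d); np.save("Ptop.npy",P); 
crop(d,235,190,395,290,5,"pics/topc.png")
for uv in [(312,240),(335,244),(274,228),(191,252),(360,250),(300,320),(485,253)]:
    print(uv,np.round(P[uv[1],uv[0]],1))
z=P[...,2]
im=np.clip((z+5)*3,0,255); im=np.nan_to_num(im).astype(np.uint8)
im=cv2.applyColorMap(im,cv2.COLORMAP_JET)[190:290,235:395]
cv2.imwrite("pics/topz.png",cv2.resize(im,None,fx=5,fy=5,interpolation=0))
E
```

```text
(312, 240) [524.9  55.4  66.8]
(335, 244) [515.9  -1.9  63.4]
(274, 228) [551.1 149.2  83.1]
(191, 252) [501.9 376.4   5.9]
(360, 250) [506.4 -65.3  34.5]
(300, 320) [3.298e+02 8.590e+01 3.000e-01]
(485, 253) [ 502.3 -383.8   29.7]
```

View pics/topc.png

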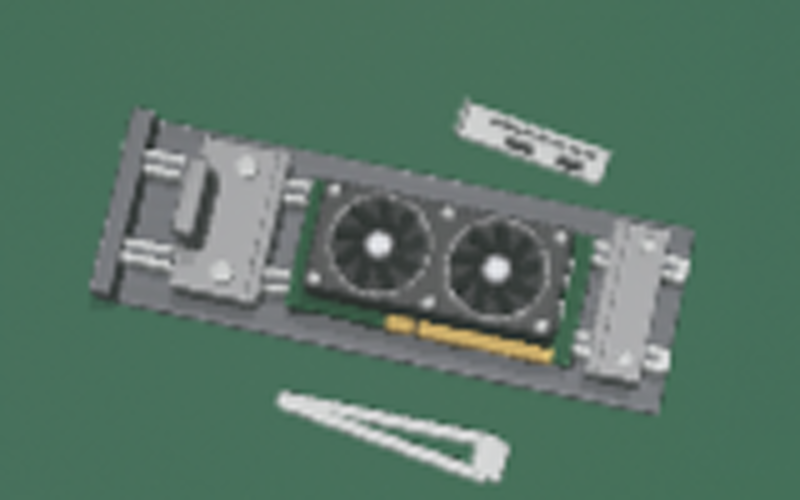

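View pics/topz.png

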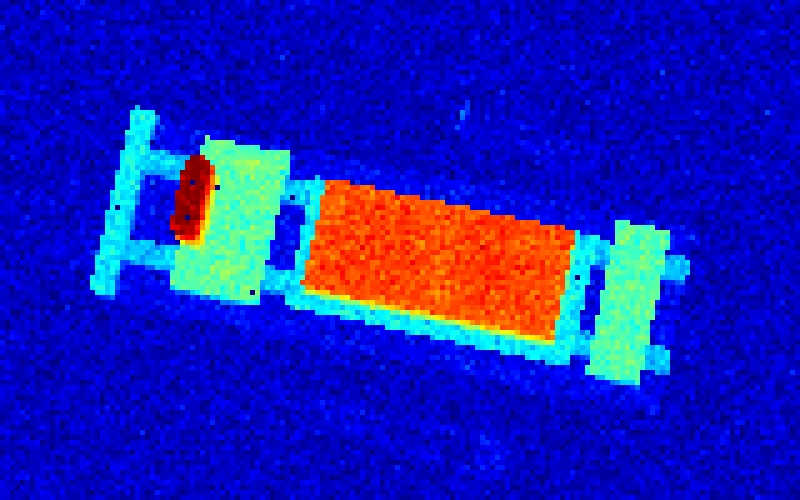

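The crops show the end block (125,200) and tab (193,197) at left, the sliding jaw, the dark shroud on the card, and the fixed jaw at right (630,300). I'll fit rectangles per height band.

```bash
cat > fit.py <<'E'
from h import *
P=np.load("Ptop.npy")
def rect(lo,hi,u0,v0,u1,v1,name):
    Q=P[v0:v1,u0:u1]; m=(Q[...,2]>lo)&(Q[...,2]<hi)
    n,l,s,c=cv2.connectedComponentsWithStats(m.astype(np.uint8),connectivity=4)
    for i in range(1,n):
        if s[i,4]<25: continue
        q=Q[l==i]; r=cv2.minAreaRect(q[:,:2].astype(np.float32)); (cx,cy),(w,h),a=r
        b=cv2.boxPoints(r); e1=b[1]-b[0]; e2=b[2]-b[1]; e=e1 if np.hypot(*e1)>np.hypot(*e2) else e2
        ang=np.degrees(np.arctan2(e[1],e[0]))%180
        print(name,s[i,4],"c",np.round([cx,cy],1),"wh",np.round([w,h],1),"long-axis deg",round(ang,2),"z",round(np.median(q[:,2]),1),"mean",np.round(q[:,:2].mean(0),1))
rect(50,72,235,190,395,290,"shroud")
rect(74,95,235,190,395,290,"tab")
rect(29,42,235,190,395,290,"jaws")
rect(20,29.5,235,190,395,290,"22ish")
rect(10,30,140,205,240,295,"traywall")
rect(-3,10,152,222,230,282,"trayfloor")
rect(8,60,430,210,540,290,"sorter")
E
python3 fit.py
```

```text
shroud 29 c [548.4 148.4] wh [10.6 39.2] long-axis deg 154.36 z 60.4 mean [544.8 149.7]
shroud 1164 c [523.4  30. ] wh [128.2  57. ] long-axis deg 78.72 z 63.3 mean [522.3  29.8]
tab 76 c [550.4 153.8] wh [13.1 38.7] long-axis deg 169.87 z 78.8 mean [550.7 153.1]
jaws 460 c [548.1 138.4] wh [46.1 80.9] long-axis deg 168.65 z 34.6 mean [546.3 135.5]
jaws 337 c [507.2 -65.8] wh [28.  80.1] long-axis deg 168.55 z 34.0 mean [507.1 -65.8]
22ish 216 c [557.5 187.1] wh [ 32.7 100.2] long-axis deg 166.92 z 25.1 mean [559.  192.1]
22ish 128 c [531.4 103.6] wh [74.5 43.8] long-axis deg 16.68 z 25.0 mean [531.3 101. ]
22ish 226 c [ 4.963e+02 -3.000e-01] wh [ 60.8 133.9] long-axis deg 111.09 z 25.8 mean [500.7 -11. ]
traywall 765 c [503.6 375.8] wh [176.  205.6] long-axis deg 90.9 z 18.0 mean [498.8 379.7]
trayfloor 26 c [565.3 486.2] wh [37.2  6.7] long-axis deg 4.21 z 0.5 mean [566.5 486.7]
trayfloor 4141 c [504.6 377.5] wh [159.3 192.5] long-axis deg 90.54 z 4.8 mean [503.4 377.5]
sorter 1488 c [ 504.4 -390.2] wh [132.1 194.5] long-axis deg 93.84 z 27.0 mean [ 506.  -393.1]
```

```bash
cat > plan.py <<'E'
from h import *
import sys
O=np.array([523.6,15.5]); Y=np.array([0.1965,0.9805]); X=np.array([0.9805,-0.1965])
def H(x,y): return O+x*X+y*Y
def hol(p): d=np.array(p[:2])-O; return np.round([d@X,d@Y],1)
TY=-11.33
def sugg(tx,ty,tz,yaw=TY,step=45):
    """suggest rows (shares) toward TCP target, tool down at yaw deg"""
    o=st(); M=Rq(o["orientation"]); p=o["tcp_pos"].copy(); T=np.array([tx,ty,tz])
    c,s=np.cos(np.radians(yaw)),np.sin(np.radians(yaw))
    G=np.array([[c,s,0],[s,-c,0],[0,0,-1.]])
    print("holder xy",hol(p),"dist",np.round(T-p,1))
    for i in range(5):
        d=T-p; n=np.linalg.norm(d); dd=d if n<step else d*step/n
        rv=R.from_matrix(M.T@G).as_rotvec(); a=np.abs(rv).max(); rr=rv if a<0.08 else rv*0.08/a
        print("row",np.round(M.T@dd/400,3),"w",np.round(rr/0.08,2), "left mm",round(n,1),"rad",round(a,3))
        p=p+dd; M=M@R.from_rotvec(rr).as_matrix()
if __name__=="__main__":
    a=[float(x) for x in sys.argv[1:]]   # holder x,y, tcp z [,step]
    t=H(a[0],a[1]); sugg(t[0],t[1],a[2],step=a[3] if len(a)>3 else 45)
E
python3 plan.py 0 170 200
```

```text
t 0.2 tcp [288.5 609.9 291.6] F [ 0.2 -0.6 -0.2] gap 87.2
[[ 0.428  0.904 -0.   ]
 [ 0.904 -0.428 -0.001]
 [-0.001  0.    -1.   ]]
j [-1.16  0.47 -0.05  1.53  0.02  1.14 -0.08]
holder xy [-347.3  536.6] dist [ 268.5 -427.7  -91.6]
row [-0.06   0.093  0.02 ] w [0. 0. 1.] left mm 513.3 rad 1.327
row [-0.052  0.098  0.02 ] w [0. 0. 1.] left mm 468.3 rad 1.247
row [-0.044  0.102  0.02 ] w [0. 0. 1.] left mm 423.3 rad 1.167
row [-0.036  0.105  0.02 ] w [0. 0. 1.] left mm 378.3 rad 1.087
row [-0.027  0.107  0.02 ] w [0. 0. 1.] left mm 333.3 rad 1.007
```

```bash
python3 -m jog '[{"claw":0,"dx":-0.06,"dy":0.093,"dz":0.01,"wz":1},{"claw":0,"dx":-0.052,"dy":0.098,"dz":0.01,"wz":1},{"claw":0,"dx":-0.044,"dy":0.102,"dz":0.02,"wz":1},{"claw":0,"dx":-0.036,"dy":0.105,"dz":0.02,"wz":1},{"claw":0,"dx":-0.027,"dy":0.107,"dz":0.02,"wz":1}]' 20; python3 plan.py 0 172 200
```

```text
t 0.2 tcp [288.5 609.9 291.6] F [ 0.2 -0.6 -0.2] gap 87.2
[[ 0.428  0.904 -0.   ]
 [ 0.904 -0.428 -0.001]
 [-0.001  0.    -1.   ]]
j [-1.16  0.47 -0.05  1.53  0.02  1.14 -0.08]
holder xy [-347.3  536.6] dist [ 268.9 -425.8  -91.6]
row [-0.059  0.093  0.02 ] w [0. 0. 1.] left mm 511.9 rad 1.327
row [-0.052  0.098  0.02 ] w [0. 0. 1.] left mm 466.9 rad 1.247
row [-0.044  0.102  0.02 ] w [0. 0. 1.] left mm 421.9 rad 1.167
row [-0.035  0.105  0.02 ] w [0. 0. 1.] left mm 376.9 rad 1.087
row [-0.027  0.107  0.02 ] w [0. 0. 1.] left mm 331.9 rad 1.007validation failed for argument at $[0]...
```

```bash
python3 -m jog '[{"claw":0,"dx":-0.06,"dy":0.093,"dz":0.01,"wx":0,"wy":0,"wz":1},{"claw":0,"dx":-0.052,"dy":0.098,"dz":0.01,"wx":0,"wy":0,"wz":1},{"claw":0,"dx":-0.044,"dy":0.102,"dz":0.02,"wx":0,"wy":0,"wz":1},{"claw":0,"dx":-0.036,"dy":0.105,"dz":0.02,"wx":0,"wy":0,"wz":1},{"claw":0,"dx":-0.027,"dy":0.107,"dz":0.02,"wx":0,"wy":0,"wz":1}]' 20; python3 plan.py 0 172 200
```

```text
time_s: 0.7
tcp_pos: [402.8, 423.7, 257.4]
orientation: [-0.003, 0.934, 0.357, -0.001]
contact_force: [0.9, -0.5, 0.3]
finger_gap: 55.1
t 0.7 tcp [402.8 423.7 257.4] F [ 0.9 -0.5  0.3] gap 55.1
[[ 0.745  0.667 -0.004]
 [ 0.667 -0.745  0.005]
 [ 0.    -0.006 -1.   ]]
j [-0.94  0.35  0.08  1.8  -0.04  0.99 -0.12]
holder xy [-198.7  376.4] dist [ 154.6 -239.5  -57.4]
row [-0.017  0.109  0.022] w [-0.01  0.    1.  ] left mm 290.8 rad 0.927
row [-0.008  0.11   0.022] w [-0.01  0.    1.  ] left mm 245.8 rad 0.847
row [0.    0.11  0.022] w [-0.01  0.    1.  ] left mm 200.8 rad 0.767
row [0.009 0.11  0.022] w [-0.01  0.    1.  ] left mm 155.8 rad 0.687
row [0.018 0.109 0.022] w [-0.01  0.    1.  ] left mm 110.8 rad 0.607
```

All keys are needed in each row. Continuing.

```bash
python3 -m jog '[{"claw":0,"dx":-0.017,"dy":0.11,"dz":0.02,"wx":0,"wy":0,"wz":1},{"claw":0,"dx":-0.008,"dy":0.11,"dz":0.02,"wx":0,"wy":0,"wz":1},{"claw":0,"dx":0,"dy":0.11,"dz":0.02,"wx":0,"wy":0,"wz":1},{"claw":0,"dx":0.009,"dy":0.11,"dz":0.02,"wx":0,"wy":0,"wz":1},{"claw":0,"dx":0.018,"dy":0.1,"dz":0.02,"wx":0,"wy":0,"wz":1}]' 20; python3 plan.py 0 172 190
```

```text
time_s: 1.2
tcp_pos: [523.4, 232.0, 214.9]
orientation: [-0.003, 0.988, 0.156, -0.001]
contact_force: [0.7, 0.4, 0.8]
finger_gap: 15.0
t 1.2 tcp [523.4 232.  214.9] F [0.7 0.4 0.8] gap 15.0
[[ 0.951  0.308 -0.003]
 [ 0.308 -0.951  0.006]
 [-0.001 -0.006 -1.   ]]
j [-0.67  0.39  0.23  1.87 -0.12  0.89 -0.07]
holder xy [-42.8 212.3] dist [ 34.  -47.9 -24.9]
row [0.031 0.099 0.043] w [-0.01  0.    1.  ] left mm 63.8 rad 0.511
row [0.016 0.04  0.018] w [-0.01  0.    1.  ] left mm 18.8 rad 0.431
row [0. 0. 0.] w [-0.01  0.    1.  ] left mm 0.0 rad 0.351
row [0. 0. 0.] w [-0.01  0.    1.  ] left mm 0.0 rad 0.271
row [0. 0. 0.] w [-0.01  0.    1.  ] left mm 0.0 rad 0.191
```

```bash
python3 -m jog '[{"claw":0,"dx":0.02,"dy":0.06,"dz":0.02,"wx":0,"wy":0,"wz":1},{"claw":0,"dx":0.02,"dy":0.04,"dz":0.02,"wx":0,"wy":0,"wz":1},{"claw":0,"dx":0.01,"dy":0.02,"dz":0.01,"wx":0,"wy":0,"wz":1},{"claw":0,"dx":0,"dy":0,"dz":0,"wx":0,"wy":0,"wz":1},{"claw":0,"dx":0,"dy":0,"dz":0,"wx":0,"wy":0,"wz":1}]' 20; python3 plan.py 0 172 190
```

```text
time_s: 1.7
tcp_pos: [559.1, 178.5, 192.3]
orientation: [-0.0, 0.998, -0.06, -0.001]
contact_force: [-1.1, -0.5, -0.6]
finger_gap: 0.5
t 1.7 tcp [559.1 178.5 192.3] F [-1.1 -0.5 -0.6] gap 0.5
[[ 0.993 -0.119 -0.003]
 [-0.119 -0.993  0.   ]
 [-0.003  0.    -1.   ]]
j [-0.64  0.44  0.34  1.86 -0.19  0.87 -0.32]
holder xy [  2.7 166.8] dist [-1.7  5.7 -2.3]
row [-0.006 -0.014  0.006] w [0.   0.04 0.98] left mm 6.3 rad 0.078
row [0. 0. 0.] w [ 0. -0.  0.] left mm 0.0 rad 0.0
row [0. 0. 0.] w [ 0.  0. -0.] left mm 0.0 rad 0.0
row [0. 0. 0.] w [ 0.  0. -0.] left mm 0.0 rad 0.0
row [0. 0. 0.] w [ 0.  0. -0.] left mm 0.0 rad 0.0
```

```bash
python3 -m jog '[{"claw":0,"dx":-0.006,"dy":-0.014,"dz":0,"wx":0,"wy":0,"wz":0.98},{"claw":0,"dx":0,"dy":0,"dz":0,"wx":0,"wy":0,"wz":0}]' 20; python3 plan.py 0 172 118
python3 - <<'E'
from h import *
d=cam("wrist"); cv2.imwrite("pics/w1.png",d["img"]); np.savez("w1.npz",P=cloud(d))
d=cam("top");crop(d,235,190,395,290,5,"pics/t1.png")
E
```

```text
time_s: 1.9
tcp_pos: [557.3, 183.8, 191.8]
orientation: [0.0, 0.995, -0.101, -0.002]
contact_force: [-0.2, -0.4, 0.3]
finger_gap: 0.5
t 1.9 tcp [557.3 183.8 191.8] F [-0.2 -0.4  0.3] gap 0.5
[[ 0.98  -0.201 -0.004]
 [-0.201 -0.98  -0.   ]
 [-0.004  0.001 -1.   ]]
j [-0.66  0.45  0.36  1.86 -0.2   0.87 -0.41]
holder xy [ -0.  171.6] dist [  0.1   0.4 -73.8]
row [ 0.    -0.001  0.112] w [ 0.02  0.04 -0.06] left mm 73.8 rad 0.005
row [ 0.    -0.     0.072] w [ 0. -0.  0.] left mm 28.8 rad 0.0
row [0. 0. 0.] w [0. 0. 0.] left mm 0.0 rad 0.0
row [0. 0. 0.] w [0. 0. 0.] left mm 0.0 rad 0.0
row [0. 0. 0.] w [0. 0. 0.] left mm 0.0 rad 0.0
```

View pics/w1.png

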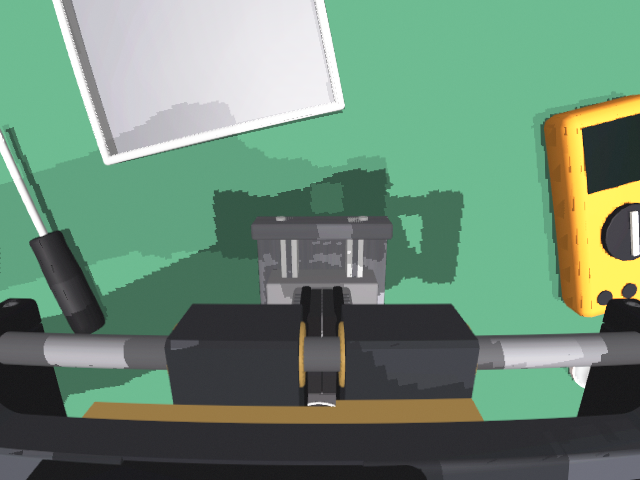

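The wrist view shows the end block at (320,228) and the closed fingertips at (322,295), with the jaw behind them. I'll descend to just above the tab and check before going lower.

```bash
python3 -m jog '[{"claw":0,"dx":0,"dy":0,"dz":0.09,"wx":0,"wy":0,"wz":0}]' 20
python3 - <<'E'
from h import *
st()
d=cam("side"); crop(d,250,180,390,320,5,"pics/s2.png"); cv2.imwrite("pics/s2.png",cv2.resize(d["img"][180:300,260:380],None,fx=5,fy=5))
d=cam("wrist"); crop(d,220,180,420,310,4,"pics/w2.png")
E
```

```text
time_s: 2.1
tcp_pos: [560.8, 183.6, 159.8]
orientation: [-0.002, 0.995, -0.1, 0.003]
contact_force: [0.9, -0.2, 0.5]
finger_gap: 0.6
t 2.1 tcp [560.8 183.6 159.8] F [ 0.9 -0.2  0.5] gap 0.6
[[ 0.98  -0.199  0.007]
 [-0.199 -0.98   0.003]
 [ 0.006 -0.004 -1.   ]]
j [-0.65  0.49  0.35  1.89 -0.23  0.8  -0.38]
```

View pics/s2.png

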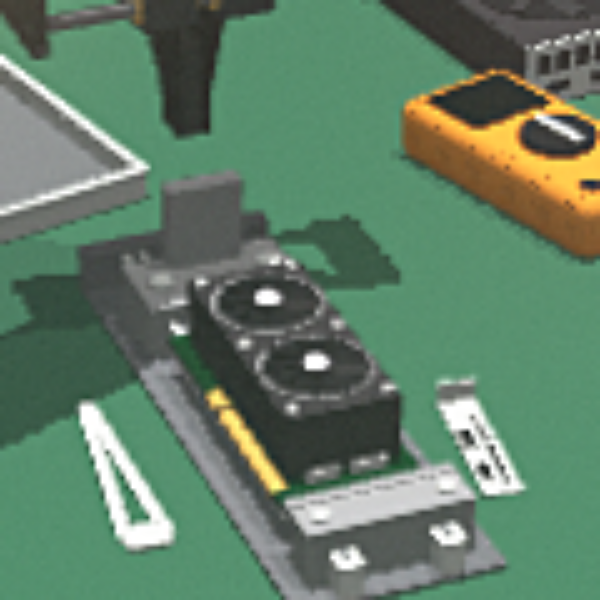

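View pics/w2.png

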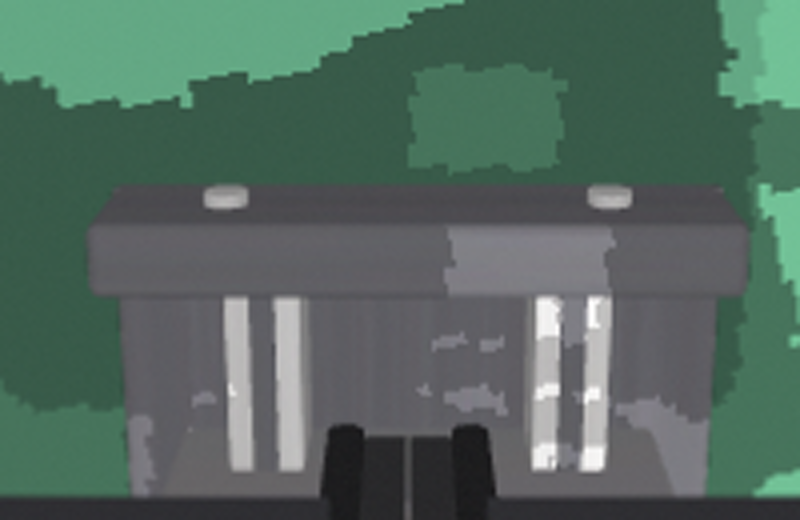

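```bash
python3 -m jog '[{"claw":0,"dx":-0.005,"dy":-0.003,"dz":0.05,"wx":0,"wy":0,"wz":0},{"claw":0,"dx":0,"dy":0,"dz":0.05,"wx":0,"wy":0,"wz":0},{"claw":0,"dx":0,"dy":0,"dz":0,"wx":0,"wy":0,"wz":0}]' 20; python3 plan.py 0 165 120
python3 - <<'E'
from h import *
d=cam("side"); cv2.imwrite("pics/s3.png",cv2.resize(d["img"][180:300,260:380],None,fx=5,fy=5))
E
```

```text
time_s: 2.5
tcp_pos: [553.3, 183.2, 113.7]
orientation: [0.002, 0.995, -0.099, -0.005]
contact_force: [-0.6, 0.5, -0.3]
finger_gap: 0.7
t 2.5 tcp [553.3 183.2 113.7] F [-0.6  0.5 -0.3] gap 0.7
[[ 0.98  -0.197 -0.011]
 [-0.197 -0.98  -0.004]
 [-0.01   0.006 -1.   ]]
j [-0.63  0.55  0.32  1.92 -0.25  0.72 -0.36]
holder xy [ -3.8 170.2] dist [ 2.7 -5.9  6.3]
row [ 0.009  0.013 -0.016] w [ 0.07  0.12 -0.01] left mm 9.1 rad 0.01
row [0. 0. 0.] w [-0.  0.  0.] left mm 0.0 rad 0.0
row [0. 0. 0.] w [ 0.  0. -0.] left mm 0.0 rad 0.0
row [0. 0. 0.] w [ 0.  0. -0.] left mm 0.0 rad 0.0
row [0. 0. 0.] w [ 0.  0. -0.] left mm 0.0 rad 0.0
```

View pics/s3.png

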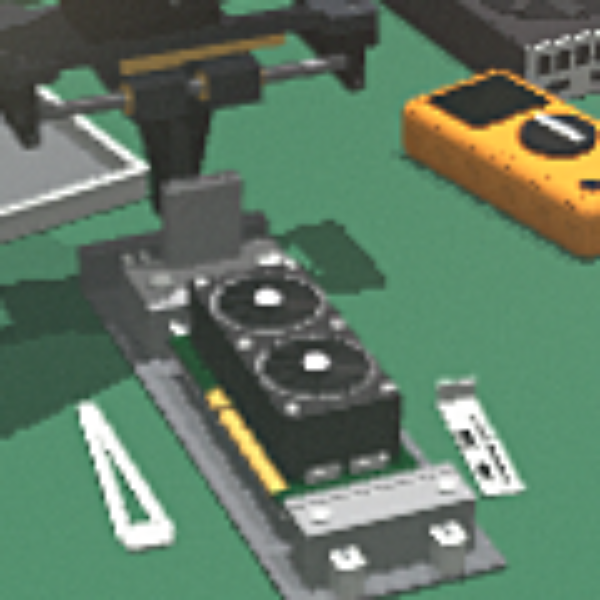

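Fingers are behind the tab's outer face at (175,170–210). Now pushing toward the fixed jaw.

```bash
python3 -m jog '[{"claw":0,"dx":0.008,"dy":0.02,"dz":-0.01,"wx":0,"wy":0.1,"wz":0},{"claw":0,"dx":0,"dy":0.02,"dz":0,"wx":0,"wy":0,"wz":0},{"claw":0,"dx":0,"dy":0.02,"dz":0,"wx":0,"wy":0,"wz":0},{"claw":0,"dx":0,"dy":0.02,"dz":0,"wx":0,"wy":0,"wz":0}]' 20; python3 plan.py 0 124 116
```

```text
time_s: 2.95
tcp_pos: [553.2, 152.0, 123.9]
orientation: [-0.001, 0.995, -0.098, 0.003]
contact_force: [-0.5, 3.2, -1.0]
finger_gap: 0.3
t 2.95 tcp [553.2 152.  123.9] F [-0.5  3.2 -1. ] gap 0.3
[[ 0.981 -0.195  0.007]
 [-0.195 -0.981  0.001]
 [ 0.007 -0.002 -1.   ]]
j [-0.59  0.52  0.33  1.95 -0.25  0.71 -0.31]
holder xy [  2.2 139.6] dist [ -5.3 -14.9  -7.9]
row [-0.006  0.039  0.02 ] w [-0.03 -0.08  0.02] left mm 17.6 rad 0.007
row [0. 0. 0.] w [ 0. -0. -0.] left mm 0.0 rad 0.0
row [0. 0. 0.] w [-0. -0. -0.] left mm 0.0 rad 0.0
row [0. 0. 0.] w [ 0.  0. -0.] left mm 0.0 rad 0.0
row [0. 0. 0.] w [-0.  0. -0.] left mm 0.0 rad 0.0
```

```bash
python3 -m jog '[{"claw":0,"dx":-0.004,"dy":0.013,"dz":0.015,"wx":0,"wy":0,"wz":0},{"claw":0,"dx":0,"dy":0.013,"dz":0,"wx":0,"wy":0,"wz":0},{"claw":0,"dx":0,"dy":0.01,"dz":0,"wx":0,"wy":0,"wz":0}]' 20; python3 plan.py 0 124 116
```

```text
time_s: 3.25
tcp_pos: [550.2, 139.6, 119.3]
orientation: [-0.004, 0.995, -0.098, 0.006]
contact_force: [0.4, 5.6, 0.9]
finger_gap: 0.6
t 3.25 tcp [550.2 139.6 119.3] F [0.4 5.6 0.9] gap 0.6
[[ 0.981 -0.195  0.013]
 [-0.195 -0.981  0.007]
 [ 0.012 -0.009 -1.   ]]
j [-0.57  0.52  0.32  1.97 -0.25  0.68 -0.29]
holder xy [  1.7 127. ] dist [-2.3 -2.6 -3.3]
row [-0.004  0.007  0.008] w [-0.12 -0.15  0.02] left mm 4.8 rad 0.012
row [0. 0. 0.] w [0. 0. 0.] left mm 0.0 rad 0.0
row [0. 0. 0.] w [ 0. -0.  0.] left mm 0.0 rad 0.0
row [0. 0. 0.] w [0. 0. 0.] left mm 0.0 rad 0.0
row [0. 0. 0.] w [0. 0. 0.] left mm 0.0 rad 0.0
```

```bash
python3 -m jog '[{"claw":0,"dx":-0.002,"dy":0.009,"dz":0.005,"wx":0,"wy":0,"wz":0},{"claw":0,"dx":0,"dy":0.009,"dz":0,"wx":0,"wy":0,"wz":0}]' 20;python3 -m jog '[{"claw":0,"dx":0,"dy":0.008,"dz":0,"wx":0,"wy":0,"wz":0},{"claw":0,"dx":0,"dy":0.008,"dz":0,"wx":0,"wy":0,"wz":0}]' 20; python3 plan.py 0 121 116
```

```text
time_s: 3.45
tcp_pos: [549.2, 134.9, 118.1]
orientation: [-0.006, 0.995, -0.097, 0.008]
contact_force: [1.3, 9.6, -5.2]
finger_gap: 0.3
time_s: 3.65
tcp_pos: [549.0, 134.6, 118.2]
orientation: [-0.011, 0.995, -0.095, 0.01]
contact_force: [2.4, 9.2, -2.7]
finger_gap: 0.4
t 3.65 tcp [549.  134.6 118.2] F [ 2.4  9.2 -2.7] gap 0.4
[[ 0.982 -0.189  0.021]
 [-0.19  -0.982  0.019]
 [ 0.017 -0.023 -1.   ]]
j [-0.55  0.51  0.31  1.98 -0.26  0.67 -0.26]
holder xy [  1.5 121.8] dist [-1.6 -0.5 -2.2]
row [-0.004  0.002  0.005] w [-0.29 -0.21  0.09] left mm 2.8 rad 0.023
row [0. 0. 0.] w [-0. -0. -0.] left mm 0.0 rad 0.0
row [0. 0. 0.] w [-0.  0. -0.] left mm 0.0 rad 0.0
row [0. 0. 0.] w [ 0. -0. -0.] left mm 0.0 rad 0.0
row [0. 0. 0.] w [-0.  0. -0.] left mm 0.0 rad 0.0
```

It stalled at 9 N near the expected closed place. Checking with the cameras.

```bash
python3 - <<'E'
from h import *
d=cam("side"); cv2.imwrite("pics/s4.png",cv2.resize(d["img"][200:300,270:380],None,fx=6,fy=6,interpolation=cv2.INTER_CUBIC))
d=cam("top"); np.save("Ptop.npy",cloud(d)); crop(d,235,190,395,290,5,"pics/t4.png")
E
python3 fit.py
```

```text
shroud 1165 c [521.   16.2] wh [128.3  57.3] long-axis deg 79.14 z 63.2 mean [519.9  15.8]
jaws 361 c [539.9  98.9] wh [36.1 80.5] long-axis deg 169.32 z 34.3 mean [538.1  98.1]
jaws 335 c [507.  -65.9] wh [27.9 80. ] long-axis deg 168.87 z 34.2 mean [507.  -65.7]
22ish 67 c [504.5 -47. ] wh [25.8 73.2] long-axis deg 148.64 z 25.3 mean [499.8 -42.5]
22ish 117 c [494.7  37. ] wh [106.7   9.4] long-axis deg 78.51 z 26.1 mean [493.7  36.1]
traywall 673 c [503.1 375.4] wh [177.6 204.7] long-axis deg 90.42 z 18.2 mean [504.5 393.7]
trayfloor 4094 c [505.  377.9] wh [159.5 191.8] long-axis deg 90.78 z 4.8 mean [504.3 379.2]
sorter 1494 c [ 504.4 -390.3] wh [132.4 194.1] long-axis deg 93.79 z 26.5 mean [ 506.1 -394.1]
```

View pics/s4.png

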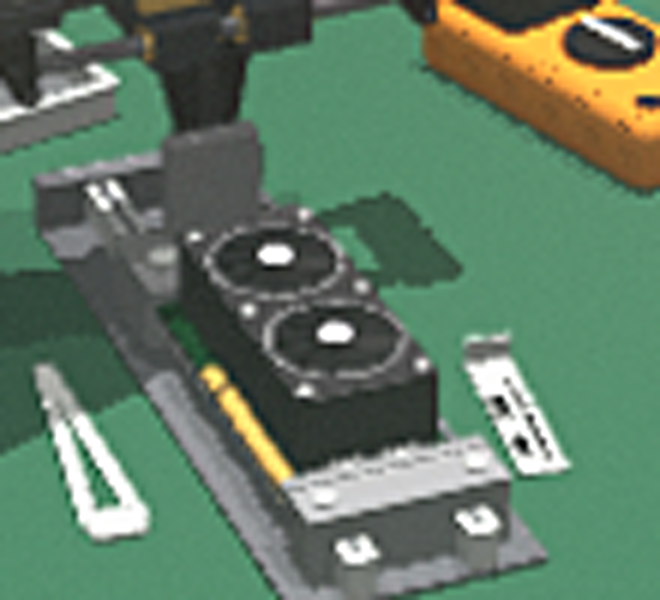

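View pics/t4.png

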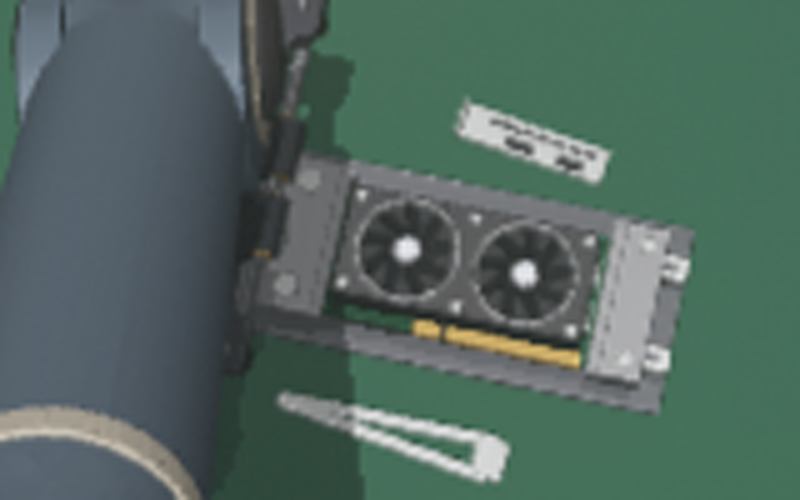

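The jaw is closed. The shroud centre is at holder y≈0.2 mm, and no gap is visible at either lip. Back off, rise and go over the shroud.

```bash
python3 -m jog '[{"claw":0,"dx":0,"dy":-0.03,"dz":0,"wx":0,"wy":0,"wz":0},{"claw":0,"dx":0,"dy":-0.01,"dz":-0.06,"wx":-0.3,"wy":-0.2,"wz":0.1},{"claw":0.5,"dx":0,"dy":0,"dz":-0.12,"wx":0,"wy":0,"wz":0},{"claw":1,"dx":0,"dy":0.03,"dz":-0.1,"wx":0,"wy":0,"wz":0}]' 20; python3 plan.py -2.7 0.2 180
```

```text
time_s: 4.15
tcp_pos: [545.2, 137.5, 226.5]
orientation: [0.007, 0.995, -0.098, -0.008]
contact_force: [0.3, 0.4, 0.0]
finger_gap: 9.8
t 4.15 tcp [545.2 137.5 226.5] F [0.3 0.4 0. ] gap 9.8
[[ 0.981 -0.195 -0.017]
 [-0.196 -0.981 -0.013]
 [-0.014  0.016 -1.   ]]
j [-0.63  0.37  0.39  1.88 -0.16  0.94 -0.36]
holder xy [ -2.8 123.9] dist [ -24.2 -121.3  -46.5]
row [0.001 0.105 0.041] w [0.2  0.18 0.01] left mm 132.2 rad 0.016
row [0.    0.105 0.04 ] w [-0. -0. -0.] left mm 87.2 rad 0.0
row [0.    0.099 0.037] w [-0. -0. -0.] left mm 42.2 rad 0.0
row [-0. -0.  0.] w [-0.  0. -0.] left mm 0.0 rad 0.0
row [0. 0. 0.] w [-0.  0. -0.] left mm 0.0 rad 0.0
```

```bash
python3 -m jog '[{"claw":1,"dx":0,"dy":0.1,"dz":0.01,"wx":0.2,"wy":0.18,"wz":0},{"claw":1,"dx":0,"dy":0.1,"dz":0.01,"wx":0,"wy":0,"wz":0},{"claw":1,"dx":0,"dy":0.08,"dz":0.02,"wx":0,"wy":0,"wz":0},{"claw":1,"dx":0,"dy":0.02,"dz":0.02,"wx":0,"wy":0,"wz":0},{"claw":1,"dx":0,"dy":0,"dz":0,"wx":0,"wy":0,"wz":0}]' 20; python3 plan.py -2.7 0.2 160
python3 - <<'E'
from h import *
d=cam("wrist"); cv2.imwrite("pics/w5.png",d["img"]); np.save("Pw.npy",cloud(d))
d=cam("side"); cv2.imwrite("pics/s5.png",cv2.resize(d["img"][180:300,260:380],None,fx=5,fy=5))
E
```

```text
time_s: 4.65
tcp_pos: [523.4, 13.0, 208.2]
orientation: [0.0, 0.995, -0.099, 0.005]
contact_force: [0.4, 0.3, -0.0]
finger_gap: 48.7
t 4.65 tcp [523.4  13.  208.2] F [ 0.4  0.3 -0. ] gap 48.7
[[ 0.98  -0.196  0.011]
 [-0.196 -0.981 -0.002]
 [ 0.011 -0.001 -1.   ]]
j [-0.45  0.33  0.42  2.01 -0.18  0.83 -0.13]
holder xy [ 0.3 -2.5] dist [ -2.4   3.2 -48.2]
row [-0.008 -0.006  0.112] w [-0.01 -0.14  0.  ] left mm 48.3 rad 0.011
row [-0.001 -0.     0.008] w [-0. -0. -0.] left mm 3.3 rad 0.0
row [0. 0. 0.] w [ 0. -0. -0.] left mm 0.0 rad 0.0
row [0. 0. 0.] w [ 0. -0. -0.] left mm 0.0 rad 0.0
row [0. 0. 0.] w [ 0. -0. -0.] left mm 0.0 rad 0.0
```

View pics/w5.png

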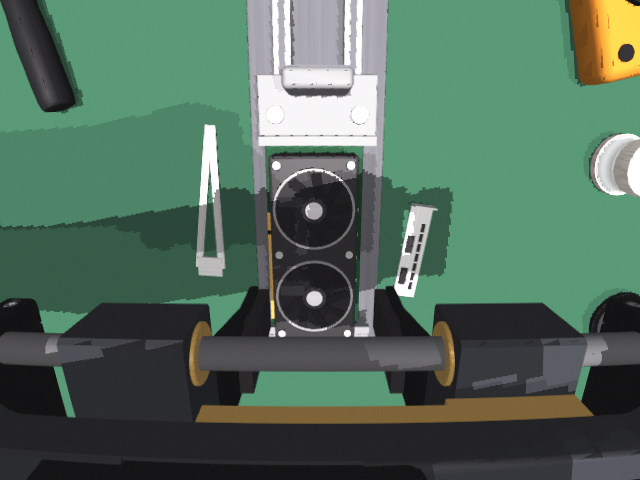

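View pics/s5.png

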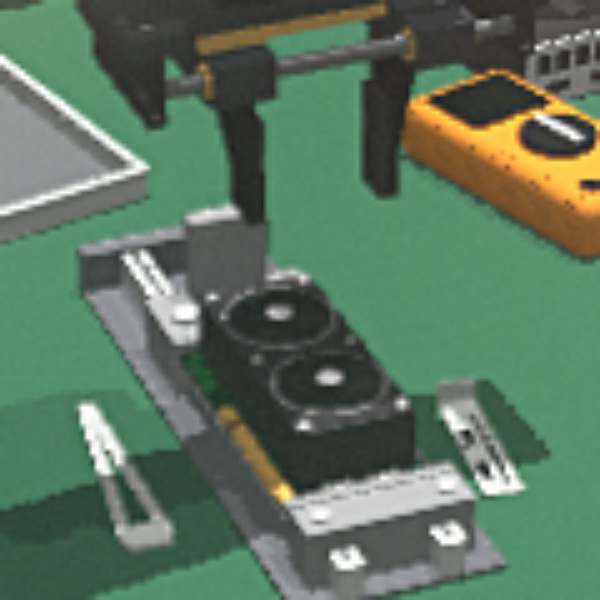

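The wrist view shows both jaws snug to the board's ends, with shroud fan hubs at (314,211) and (314,299) and the tab at (318,77). I'll measure the shroud from the wrist camera.

Run:
```python
from h import *
from plan import hol,TY
P=np.load("Pw.npy"); 
d=cam("wrist")
q=atz(d,[(314,211),(314,298.5),(271,157),(356.5,157),(318,77)],62)
print(np.round(q,1),[hol(p) for p in q])
print("corner row", [hol(p) for p in atz(d,[(276,166),(351,166),(282,334),(347,334)],62)])
t=atz(d,[(282,68),(353,68),(282,88),(353,88)],78); print("tab",[hol(p) for p in t])
Z=P[...,2]; m=(Z>54)&(Z<68); m[:, :255]=0; m[:,370:]=0; m[310:]=0
r=cv2.minAreaRect(P[m][:,:2].astype(np.float32)); print(r, np.median(P[m][:,2]))
v,u=np.where(m); print(u.min(),u.max(),v.min(),v.max())
x=(P[m][:,:2]-np.array([523.6,15.5]))@np.array([.9805,-.1965]);y=(P[m][:,:2]-np.array([523.6,15.5]))@np.array([.1965,.9805])
print("shroud holder x",np.percentile(x,[1,99]),"y max",np.percentile(y,99))
```

```text
[[527.3  46.   62. ]
 [515.2 -13.6  62. ]
 [508.1  84.3  62. ]
 [559.7  74.1  62. ]
 [545.5 124.1  62. ]] [array([-2.4, 30.6]), array([ -2.5, -30.2]), array([-28.7,  64.4]), array([23.9, 64.5]), array([1.000e-01, 1.108e+02])]
corner row [array([-25.8,  59. ]), array([20.6, 59. ]), array([-25.2, -57.6]), array([ 20.8, -57.8])]
tab [array([-19.5, 113.3]), array([ 19.1, 113.5]), array([-19.7, 102.9]), array([ 19.4, 103. ])]
((526.19775390625, 45.897796630859375), (142.03143310546875, 56.31285095214844), 78.65441131591797) 62.68257013149683
268 358 90 309
shroud holder x [-30.81520342  23.95730515] y max 100.16023870648986
```

```bash
python3 -m jog '[{"claw":1,"dx":-0.007,"dy":-0.006,"dz":0.02,"wx":0,"wy":-0.14,"wz":0},{"claw":1,"dx":0,"dy":0,"dz":0.02,"wx":0,"wy":0,"wz":0},{"claw":1,"dx":0,"dy":0,"dz":0.02,"wx":0,"wy":0,"wz":0},{"claw":1,"dx":0,"dy":0,"dz":0,"wx":0,"wy":0,"wz":0}]' 20; python3 plan.py -2.6 0.2 108
```

```text
time_s: 5.2
tcp_pos: [523.3, 23.9, 182.7]
orientation: [-0.002, 0.996, -0.092, 0.0]
contact_force: [-0.7, 0.6, -0.8]
finger_gap: 85.2
t 5.2 tcp [523.3  23.9 182.7] F [-0.7  0.6 -0.8] gap 85.2
[[ 0.983 -0.184  0.001]
 [-0.184 -0.983  0.003]
 [ 0.001 -0.003 -1.   ]]
j [-0.45  0.37  0.4   2.02 -0.2   0.79 -0.11]
holder xy [-1.9  8.1] dist [ -2.2  -7.6 -74.7]
row [-0.001  0.012  0.112] w [-0.04 -0.01  0.16] left mm 75.1 rad 0.013
row [-0.001  0.008  0.075] w [-0. -0.  0.] left mm 30.1 rad 0.0
row [0. 0. 0.] w [-0.  0.  0.] left mm 0.0 rad 0.0
row [0. 0. 0.] w [-0.  0.  0.] left mm 0.0 rad 0.0
row [0. 0. 0.] w [0. 0. 0.] left mm 0.0 rad 0.0
```

```bash
python3 -m jog '[{"claw":1,"dx":-0.001,"dy":0.012,"dz":0.04,"wx":0,"wy":0,"wz":0.16},{"claw":1,"dx":0,"dy":0.007,"dz":0.04,"wx":0,"wy":0,"wz":0},{"claw":1,"dx":0,"dy":0,"dz":0.03,"wx":0,"wy":0,"wz":0},{"claw":1,"dx":0,"dy":0,"dz":0,"wx":0,"wy":0,"wz":0}]' 20; python3 plan.py -2.6 0.2 108
```

```text
time_s: 5.6
tcp_pos: [522.2, 17.8, 136.7]
orientation: [-0.002, 0.995, -0.098, 0.001]
contact_force: [0.6, -0.6, -1.2]
finger_gap: 87.1
t 5.6 tcp [522.2  17.8 136.7] F [ 0.6 -0.6 -1.2] gap 87.1
[[ 0.981 -0.195  0.002]
 [-0.195 -0.981  0.003]
 [ 0.001 -0.003 -1.   ]]
j [-0.41  0.44  0.37  2.06 -0.25  0.69 -0.07]
holder xy [-1.8  1.9] dist [ -1.1  -1.6 -28.7]
row [-0.002  0.005  0.072] w [-0.04 -0.01  0.02] left mm 28.7 rad 0.003
row [0. 0. 0.] w [ 0. -0. -0.] left mm 0.0 rad 0.0
row [0. 0. 0.] w [-0.  0. -0.] left mm 0.0 rad 0.0
row [0. 0. 0.] w [ 0.  0. -0.] left mm 0.0 rad 0.0
row [0. 0. 0.] w [ 0.  0. -0.] left mm 0.0 rad 0.0
```

```bash
python3 -m jog '[{"claw":1,"dx":-0.002,"dy":0.005,"dz":0.035,"wx":0,"wy":0,"wz":0},{"claw":1,"dx":0,"dy":0,"dz":0.025,"wx":0,"wy":0,"wz":0},{"claw":1,"dx":0,"dy":0,"dz":0.01,"wx":0,"wy":0,"wz":0},{"claw":1,"dx":0,"dy":0,"dz":0,"wx":0,"wy":0,"wz":0}]' 20; python3 plan.py -2.6 0.2 108
```

```text
time_s: 6.0
tcp_pos: [522.6, 16.8, 108.8]
orientation: [-0.002, 0.995, -0.098, 0.002]
contact_force: [0.6, -0.2, 0.5]
finger_gap: 86.8
t 6.0 tcp [522.6  16.8 108.8] F [ 0.6 -0.2  0.5] gap 86.8
[[ 0.981 -0.194  0.004]
 [-0.194 -0.981  0.004]
 [ 0.003 -0.005 -1.   ]]
j [-0.39  0.48  0.35  2.07 -0.28  0.63 -0.04]
holder xy [-1.2  1.1] dist [-1.5 -0.6 -0.8]
row [-0.004  0.002  0.002] w [-0.06 -0.04  0.03] left mm 1.8 rad 0.005
row [0. 0. 0.] w [-0. -0.  0.] left mm 0.0 rad 0.0
row [0. 0. 0.] w [ 0. -0.  0.] left mm 0.0 rad 0.0
row [0. 0. 0.] w [ 0. -0.  0.] left mm 0.0 rad 0.0
row [0. 0. 0.] w [ 0. -0.  0.] left mm 0.0 rad 0.0
```

```bash
python3 -m jog '[{"claw":0,"dx":-0.003,"dy":0.002,"dz":0.005,"wx":0,"wy":0,"wz":0},{"claw":0,"dx":0,"dy":0,"dz":0,"wx":0,"wy":0,"wz":0},{"claw":0,"dx":0,"dy":0,"dz":0,"wx":0,"wy":0,"wz":0},{"claw":0,"dx":0,"dy":0,"dz":0,"wx":0,"wy":0,"wz":0},{"claw":0,"dx":0,"dy":0,"dz":0,"wx":0,"wy":0,"wz":0}]' 40; python3 -m jog '[{"claw":0,"dx":0,"dy":0,"dz":0,"wx":0,"wy":0,"wz":0},{"claw":0,"dx":0,"dy":0,"dz":0,"wx":0,"wy":0,"wz":0},{"claw":0,"dx":0,"dy":0,"dz":0,"wx":0,"wy":0,"wz":0}]' 40;python3 plan.py -2.6 0.2 108
python3 - <<'E'
from h import *
d=cam("side"); cv2.imwrite("pics/s6.png",cv2.resize(d["img"][180:300,260:380],None,fx=5,fy=5))
d=cam("wrist"); cv2.imwrite("pics/w6.png",d["img"])
E
```

```text
time_s: 6.5
tcp_pos: [521.0, 16.7, 108.0]
orientation: [-0.003, 0.995, -0.097, 0.002]
contact_force: [-3.0, 0.7, 1.1]
finger_gap: 55.7
time_s: 6.8
tcp_pos: [520.9, 16.7, 108.1]
orientation: [-0.003, 0.995, -0.098, 0.002]
contact_force: [-0.6, 0.1, -0.4]
finger_gap: 55.6
t 6.8 tcp [520.9  16.7 108.1] F [-0.6  0.1 -0.4] gap 55.6
[[ 0.981 -0.194  0.004]
 [-0.194 -0.981  0.005]
 [ 0.003 -0.006 -1.   ]]
j [-0.38  0.48  0.35  2.08 -0.28  0.62 -0.04]
holder xy [-2.9  0.6] dist [ 0.2 -0.5 -0.1]
row [0.001 0.001 0.   ] w [-0.07 -0.04  0.03] left mm 0.5 rad 0.006
row [0. 0. 0.] w [ 0.  0. -0.] left mm 0.0 rad 0.0
row [0. 0. 0.] w [ 0. -0. -0.] left mm 0.0 rad 0.0
row [0. 0. 0.] w [-0.  0. -0.] left mm 0.0 rad 0.0
row [0. 0. 0.] w [ 0.  0. -0.] left mm 0.0 rad 0.0
```

View pics/s6.png

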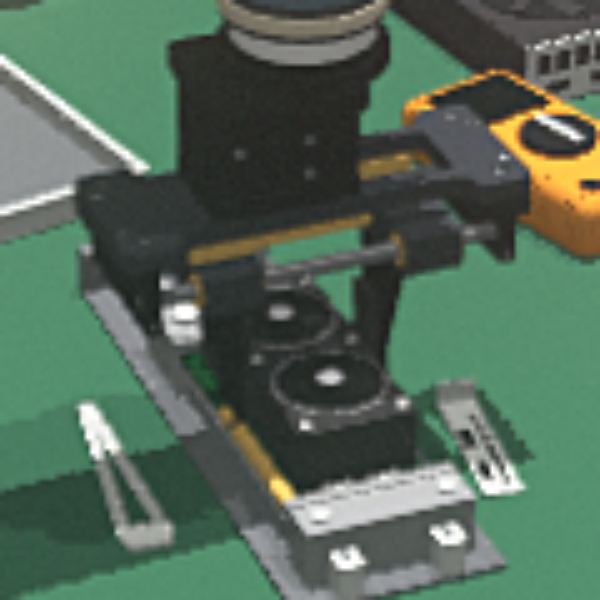

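View pics/w6.png

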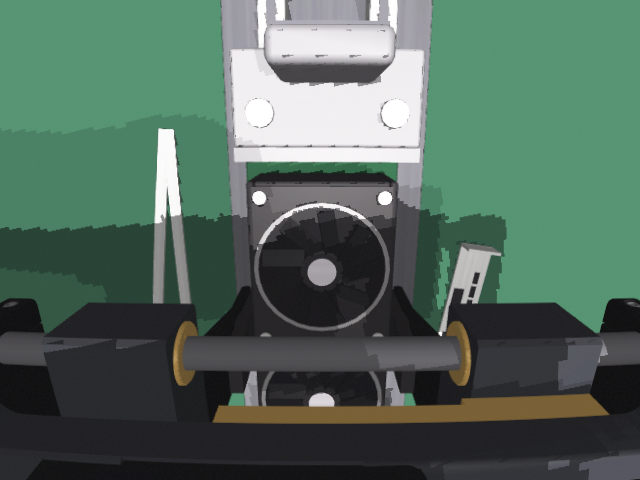

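Gripped (55.6 mm across the shroud) with the jaw still snug. Pulling up in small steps.

```bash
python3 -m jog '[{"claw":0,"dx":0,"dy":0,"dz":-0.012,"wx":0,"wy":0,"wz":0},{"claw":0,"dx":0,"dy":0,"dz":-0.012,"wx":0,"wy":0,"wz":0},{"claw":0,"dx":0,"dy":0,"dz":-0.012,"wx":0,"wy":0,"wz":0}]' 40; python3 plan.py -2.9 0.6 150
```

```text
time_s: 7.2
tcp_pos: [519.3, 16.8, 120.8]
orientation: [-0.002, 0.995, -0.097, -0.0]
contact_force: [0.8, 0.6, -8.2]
finger_gap: 55.3
t 7.2 tcp [519.3  16.8 120.8] F [ 0.8  0.6 -8.2] gap 55.3
[[ 0.981 -0.194  0.   ]
 [-0.194 -0.981  0.004]
 [-0.001 -0.004 -1.   ]]
j [-0.4   0.46  0.36  2.07 -0.27  0.65 -0.05]
holder xy [-4.4  0.5] dist [ 1.5 -0.2 29.2]
row [ 0.004 -0.001 -0.073] w [-0.05  0.01  0.03] left mm 29.3 rad 0.004
row [0. 0. 0.] w [ 0. -0. -0.] left mm 0.0 rad 0.0
row [0. 0. 0.] w [-0.  0. -0.] left mm 0.0 rad 0.0
row [0. 0. 0.] w [ 0. -0. -0.] left mm 0.0 rad 0.0
row [0. 0. 0.] w [-0.  0. -0.] left mm 0.0 rad 0.0
```

```bash
python3 -m jog '[{"claw":0,"dx":0.003,"dy":0,"dz":-0.012,"wx":0,"wy":0,"wz":0},{"claw":0,"dx":0,"dy":0,"dz":-0.012,"wx":0,"wy":0,"wz":0},{"claw":0,"dx":0,"dy":0,"dz":-0.012,"wx":0,"wy":0,"wz":0}]' 40; python3 plan.py -2.9 0.6 150;python3 - <<'E'
from h import *
d=cam("side"); cv2.imwrite("pics/s7.png",cv2.resize(d["img"][180:300,260:380],None,fx=5,fy=5))
E
```

```text
time_s: 7.5
tcp_pos: [519.9, 16.8, 136.2]
orientation: [-0.002, 0.995, -0.097, -0.001]
contact_force: [-0.5, -0.2, -2.4]
finger_gap: 55.7
t 7.5 tcp [519.9  16.8 136.2] F [-0.5 -0.2 -2.4] gap 55.7
[[ 0.981 -0.193 -0.002]
 [-0.193 -0.981  0.004]
 [-0.002 -0.004 -1.   ]]
j [-0.41  0.44  0.37  2.06 -0.25  0.69 -0.06]
holder xy [-3.9  0.6] dist [ 0.9 -0.2 13.8]
row [ 0.002 -0.    -0.035] w [-0.05  0.03  0.04] left mm 13.8 rad 0.004
row [0. 0. 0.] w [0. 0. 0.] left mm 0.0 rad 0.0
row [0. 0. 0.] w [-0. -0. -0.] left mm 0.0 rad 0.0
row [0. 0. 0.] w [ 0.  0. -0.] left mm 0.0 rad 0.0
row [0. 0. 0.] w [ 0.  0. -0.] left mm 0.0 rad 0.0
```

View pics/s7.png

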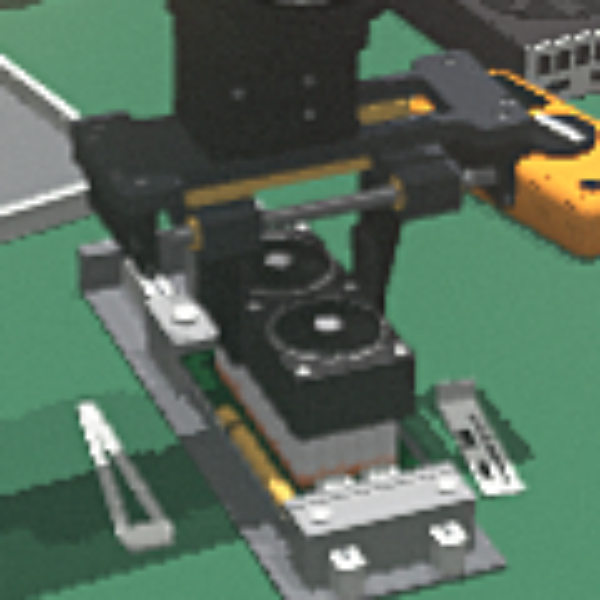

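The heatsink is exposed and the card is still seated under the lips. Continuing straight up.

```bash
python3 -m jog '[{"claw":0,"dx":0.002,"dy":0,"dz":-0.03,"wx":0,"wy":0,"wz":0},{"claw":0,"dx":0,"dy":0,"dz":-0.05,"wx":0,"wy":0,"wz":0},{"claw":0,"dx":0,"dy":0,"dz":-0.05,"wx":0,"wy":0,"wz":0},{"claw":0,"dx":0,"dy":0,"dz":-0.04,"wx":0,"wy":0,"wz":0},{"claw":0,"dx":0,"dy":0,"dz":0,"wx":0,"wy":0,"wz":0}]' 40
python3 - <<'E'
from plan import *
sugg(504,376.5,205,step=40)
d=cam("side"); cv2.imwrite("pics/s8.png",cv2.resize(d["img"][150:300,240:390],None,fx=4,fy=4))
E
```

```text
time_s: 8.05
tcp_pos: [524.0, 14.7, 213.9]
orientation: [-0.003, 0.995, -0.098, 0.004]
contact_force: [-0.4, -0.5, -2.5]
finger_gap: 55.7
t 8.05 tcp [524.   14.7 213.9] F [-0.4 -0.5 -2.5] gap 55.7
[[ 0.981 -0.196  0.009]
 [-0.196 -0.981  0.005]
 [ 0.008 -0.007 -1.   ]]
j [-0.45  0.32  0.42  2.   -0.18  0.85 -0.12]
holder xy [ 0.6 -0.7] dist [-20.  361.8  -8.9]
row [-0.025 -0.097  0.003] w [-0.08 -0.1   0.01] left mm 362.5 rad 0.008
row [-0.025 -0.097  0.002] w [0. 0. 0.] left mm 322.5 rad 0.0
row [-0.025 -0.097  0.002] w [-0.  0.  0.] left mm 282.5 rad 0.0
row [-0.025 -0.097  0.002] w [0. 0. 0.] left mm 242.5 rad 0.0
row [-0.025 -0.097  0.002] w [0. 0. 0.] left mm 202.5 rad 0.0
```

View pics/s8.png

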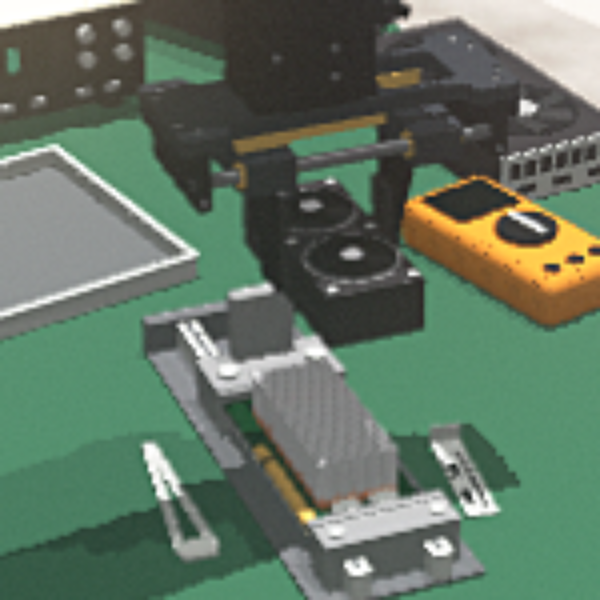

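The shroud is clear and the card is left under both lips. Carry it to the tray.

```bash
python3 -m jog '[{"claw":0,"dx":-0.012,"dy":-0.05,"dz":0,"wx":-0.08,"wy":-0.1,"wz":0},{"claw":0,"dx":-0.025,"dy":-0.09,"dz":0,"wx":0,"wy":0,"wz":0},{"claw":0,"dx":-0.025,"dy":-0.09,"dz":0,"wx":0,"wy":0,"wz":0},{"claw":0,"dx":-0.025,"dy":-0.09,"dz":0,"wx":0,"wy":0,"wz":0},{"claw":0,"dx":-0.025,"dy":-0.09,"dz":0,"wx":0,"wy":0,"wz":0}]' 40; python3 -c "
from plan import *
sugg(504,376.5,205,step=40)"
```

```text
time_s: 8.6
tcp_pos: [512.0, 181.1, 211.4]
orientation: [0.002, 0.994, -0.106, -0.001]
contact_force: [0.8, -0.6, -2.1]
finger_gap: 55.9
t 8.6 tcp [512.  181.1 211.4] F [ 0.8 -0.6 -2.1] gap 55.9
[[ 0.977 -0.212 -0.003]
 [-0.212 -0.977 -0.005]
 [-0.002  0.005 -1.   ]]
j [-0.72  0.36  0.37  1.95 -0.16  0.87 -0.47]
holder xy [-43.9 160.1] dist [ -8.  195.4  -6.4]
row [-0.025 -0.097  0.003] w [ 0.06  0.03 -0.19] left mm 195.7 rad 0.015
row [-0.024 -0.097  0.003] w [-0. -0.  0.] left mm 155.7 rad 0.0
row [-0.024 -0.097  0.003] w [0. 0. 0.] left mm 115.7 rad 0.0
row [-0.024 -0.097  0.003] w [0. 0. 0.] left mm 75.7 rad 0.0
row [-0.021 -0.087  0.003] w [0. 0. 0.] left mm 35.7 rad 0.0
```

```bash
python3 -m jog '[{"claw":0,"dx":-0.025,"dy":-0.09,"dz":0,"wx":0,"wy":0,"wz":-0.19},{"claw":0,"dx":-0.024,"dy":-0.09,"dz":0,"wx":0,"wy":0,"wz":0},{"claw":0,"dx":-0.024,"dy":-0.09,"dz":0.01,"wx":0,"wy":0,"wz":0},{"claw":0,"dx":-0.02,"dy":-0.07,"dz":0.02,"wx":0,"wy":0,"wz":0},{"claw":0,"dx":-0.01,"dy":-0.03,"dz":0.02,"wx":0,"wy":0,"wz":0}]' 40; python3 -c "
from plan import *
sugg(504,376.5,120,step=40)"
```

```text
time_s: 9.1
tcp_pos: [497.9, 344.0, 187.2]
orientation: [0.003, 0.995, -0.096, -0.003]
contact_force: [0.2, 0.1, -2.2]
finger_gap: 55.8
t 9.1 tcp [497.9 344.  187.2] F [ 0.2  0.1 -2.2] gap 55.8
[[ 0.982 -0.191 -0.006]
 [-0.191 -0.982 -0.005]
 [-0.005  0.006 -1.   ]]
j [-0.91  0.48  0.32  1.82 -0.19  0.88 -0.7 ]
holder xy [-89.7 317.1] dist [  6.1  32.5 -67.2]
row [ 0.    -0.045  0.089] w [0.07 0.07 0.07] left mm 74.9 rad 0.006
row [-0.    -0.038  0.078] w [ 0. -0.  0.] left mm 34.9 rad 0.0
row [0. 0. 0.] w [-0.  0.  0.] left mm 0.0 rad 0.0
row [0. 0. 0.] w [0. 0. 0.] left mm 0.0 rad 0.0
row [0. 0. 0.] w [0. 0. 0.] left mm 0.0 rad 0.0
```

```bash
python3 -m jog '[{"claw":0,"dx":0.004,"dy":-0.025,"dz":0.05,"wx":0,"wy":0,"wz":0},{"claw":0,"dx":0,"dy":-0.01,"dz":0.04,"wx":0,"wy":0,"wz":0},{"claw":0,"dx":0,"dy":0,"dz":0.02,"wx":0,"wy":0,"wz":0}]' 40; python3 -c "
from plan import *
P=np.load('Ptop.npy'); Q=P[(P[...,1]>440)&(P[...,0]>380)&(P[...,0]<640)&(P[...,2]>40)&(P[...,2]<200)]
print('tall y min',np.percentile(Q[:,1],[0.1,1,5]),np.percentile(Q[:,2],[50,99]))
sugg(504,368,95,step=40)
d=cam('side'); cv2.imwrite('pics/s9.png',cv2.resize(d['img'][110:260,160:330],None,fx=4,fy=4))"
```

```text
time_s: 9.4
tcp_pos: [500.8, 357.7, 139.2]
orientation: [0.004, 0.995, -0.095, -0.004]
contact_force: [-0.1, 0.0, -2.4]
finger_gap: 55.9
tall y min [521.11070069 528.43032006 534.05389439] [ 95.19635318 115.32991608]
t 9.4 tcp [500.8 357.7 139.2] F [-0.1  0.  -2.4] gap 55.9
[[ 0.982 -0.188 -0.009]
 [-0.188 -0.982 -0.007]
 [-0.007  0.009 -1.   ]]
j [-0.9   0.55  0.3   1.82 -0.21  0.81 -0.69]
holder xy [-89.6 331.1] dist [  3.2  10.3 -44.2]
row [ 0.003 -0.024  0.097] w [0.11 0.09 0.1 ] left mm 45.5 rad 0.009
row [ 0.    -0.003  0.013] w [-0.  0. -0.] left mm 5.5 rad 0.0
row [0. 0. 0.] w [-0.  0.  0.] left mm 0.0 rad 0.0
row [0. 0. 0.] w [0. 0. 0.] left mm 0.0 rad 0.0
row [0. 0. 0.] w [0. 0. 0.] left mm 0.0 rad 0.0
```

View pics/s9.png

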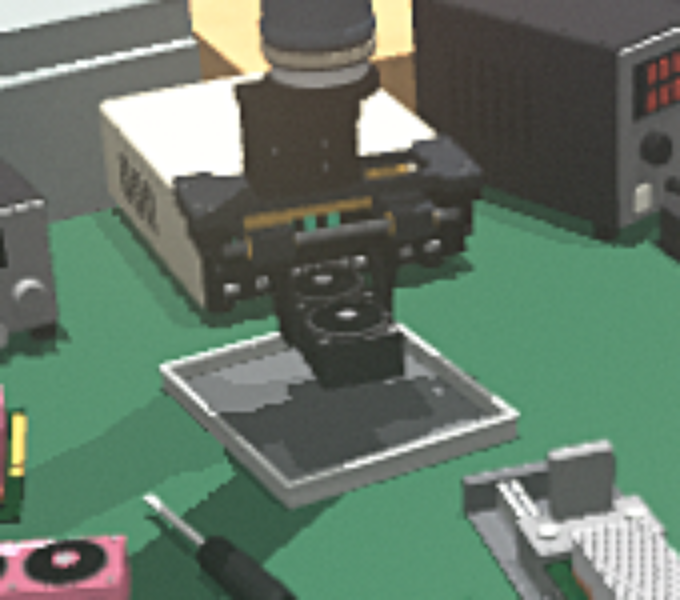

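The shroud is over the tray and level, clear of the instrument behind (from y=521). Lowering it.

```bash
python3 -m jog '[{"claw":0,"dx":0.002,"dy":-0.01,"dz":0.04,"wx":0.11,"wy":0.09,"wz":0},{"claw":0,"dx":0,"dy":0,"dz":0.04,"wx":0,"wy":0,"wz":0},{"claw":0,"dx":0,"dy":0,"dz":0.02,"wx":0,"wy":0,"wz":0},{"claw":0,"dx":0,"dy":0,"dz":0,"wx":0,"wy":0,"wz":0}]' 40; python3 -c "
from plan import *
sugg(504,365,82,step=40)
d=cam('side'); cv2.imwrite('pics/s10.png',cv2.resize(d['img'][110:260,160:330],None,fx=4,fy=4))"
```

```text
time_s: 9.85
tcp_pos: [503.8, 354.6, 97.5]
orientation: [0.002, 0.995, -0.099, -0.0]
contact_force: [-0.5, -0.4, -2.0]
finger_gap: 55.6
t 9.85 tcp [503.8 354.6  97.5] F [-0.5 -0.4 -2. ] gap 55.6
[[ 0.981 -0.197 -0.001]
 [-0.197 -0.98  -0.004]
 [ 0.     0.004 -1.   ]]
j [-0.89  0.61  0.28  1.85 -0.24  0.72 -0.67]
holder xy [-86.  328.6] dist [  0.2  10.4 -15.5]
row [-0.005 -0.026  0.039] w [ 0.05 -0.   -0.  ] left mm 18.6 rad 0.004
row [0. 0. 0.] w [-0.  0.  0.] left mm 0.0 rad 0.0
row [0. 0. 0.] w [ 0. -0. -0.] left mm 0.0 rad 0.0
row [0. 0. 0.] w [ 0. -0. -0.] left mm 0.0 rad 0.0
row [0. 0. 0.] w [ 0.  0. -0.] left mm 0.0 rad 0.0
```

View pics/s10.png

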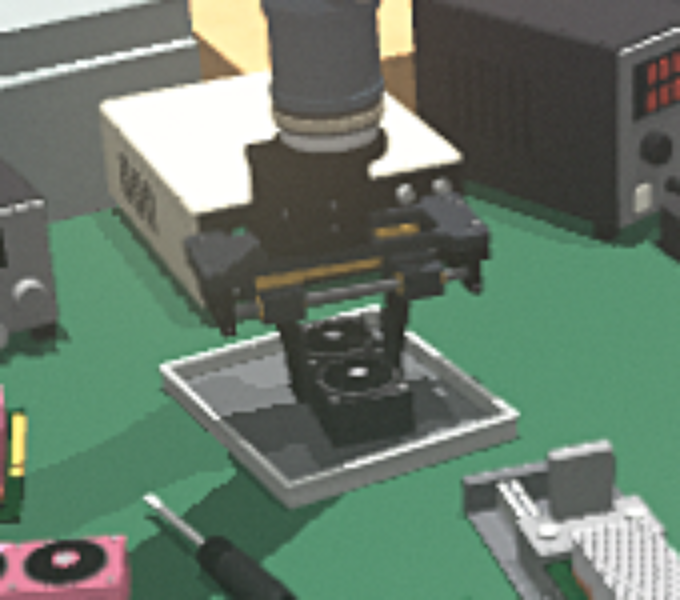

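```bash
python3 -m jog '[{"claw":0,"dx":-0.004,"dy":-0.025,"dz":-0.005,"wx":0.05,"wy":0,"wz":0},{"claw":0,"dx":-0.003,"dy":-0.015,"dz":0,"wx":0,"wy":0,"wz":0},{"claw":0,"dx":0,"dy":0,"dz":0,"wx":0,"wy":0,"wz":0}]' 40; python3 -c "
from plan import *
sugg(504,368,82,step=40)"
```

```text
time_s: 10.2
tcp_pos: [506.1, 372.6, 102.8]
orientation: [-0.002, 0.995, -0.099, 0.002]
contact_force: [-0.4, 0.0, -2.5]
finger_gap: 55.5
t 10.2 tcp [506.1 372.6 102.8] F [-0.4  0.  -2.5] gap 55.5
[[ 0.98  -0.198  0.004]
 [-0.198 -0.98   0.003]
 [ 0.004 -0.004 -1.   ]]
j [-0.9   0.61  0.28  1.82 -0.24  0.73 -0.69]
holder xy [-87.3 346.7] dist [ -2.1  -4.6 -20.8]
row [-0.003  0.012  0.052] w [-0.05 -0.05 -0.02] left mm 21.4 rad 0.004
row [0. 0. 0.] w [-0.  0.  0.] left mm 0.0 rad 0.0
row [0. 0. 0.] w [-0.  0.  0.] left mm 0.0 rad 0.0
row [0. 0. 0.] w [-0. -0.  0.] left mm 0.0 rad 0.0
row [0. 0. 0.] w [0. 0. 0.] left mm 0.0 rad 0.0
```

Centred now. Going down until contact.

```bash
python3 -m jog '[{"claw":0,"dx":0,"dy":0,"dz":0.02,"wx":-0.05,"wy":-0.05,"wz":0},{"claw":0,"dx":0,"dy":0,"dz":0.015,"wx":0,"wy":0,"wz":0},{"claw":0,"dx":0,"dy":0,"dz":0.008,"wx":0,"wy":0,"wz":0}]' 40;python3 -m jog '[{"claw":0,"dx":0,"dy":0,"dz":0.006,"wx":0,"wy":0,"wz":0}]' 40; python3 -c "
from plan import *
sugg(506,370,82,step=40)"
```

```text
time_s: 10.5
tcp_pos: [506.4, 373.8, 85.6]
orientation: [-0.001, 0.995, -0.099, 0.001]
contact_force: [-0.3, -0.6, -1.8]
finger_gap: 55.9
time_s: 10.6
tcp_pos: [506.2, 373.5, 82.5]
orientation: [-0.001, 0.995, -0.099, 0.0]
contact_force: [-0.1, -0.6, -2.5]
finger_gap: 55.6
t 10.6 tcp [506.2 373.5  82.5] F [-0.1 -0.6 -2.5] gap 55.6
[[ 0.98  -0.197  0.001]
 [-0.197 -0.98   0.001]
 [ 0.    -0.001 -1.   ]]
j [-0.9   0.65  0.27  1.82 -0.25  0.7  -0.68]
holder xy [-87.4 347.6] dist [-0.2 -3.5 -0.5]
row [0.001 0.009 0.001] w [-0.02 -0.   -0.  ] left mm 3.6 rad 0.001
row [0. 0. 0.] w [-0.  0. -0.] left mm 0.0 rad 0.0
row [0. 0. 0.] w [ 0.  0. -0.] left mm 0.0 rad 0.0
row [0. 0. 0.] w [ 0.  0. -0.] left mm 0.0 rad 0.0
row [0. 0. 0.] w [ 0.  0. -0.] left mm 0.0 rad 0.0
```

```bash
python3 -m jog '[{"claw":0,"dx":0,"dy":0,"dz":0.005,"wx":0,"wy":0,"wz":0}]' 40;python3 -m jog '[{"claw":0,"dx":0,"dy":0,"dz":0.005,"wx":0,"wy":0,"wz":0}]' 40
```

```text
time_s: 10.7
tcp_pos: [506.3, 373.4, 81.9]
orientation: [-0.001, 0.995, -0.099, -0.0]
contact_force: [-7.8, -5.4, 26.5]
finger_gap: 55.4
time_s: 10.8
tcp_pos: [506.4, 373.4, 82.0]
orientation: [-0.001, 0.995, -0.099, -0.001]
contact_force: [-6.2, -4.6, 16.9]
finger_gap: 55.6
```

Firm contact with the floor at the expected height. Releasing.

```bash
python3 -m jog '[{"claw":0,"dx":0,"dy":0,"dz":0,"wx":0,"wy":0,"wz":0},{"claw":0,"dx":0,"dy":0,"dz":0,"wx":0,"wy":0,"wz":0}]' 10; python3 -m jog '[{"claw":1,"dx":0,"dy":0,"dz":0,"wx":0,"wy":0,"wz":0},{"claw":1,"dx":0,"dy":0,"dz":0,"wx":0,"wy":0,"wz":0},{"claw":1,"dx":0,"dy":0,"dz":0,"wx":0,"wy":0,"wz":0},{"claw":1,"dx":0,"dy":0,"dz":0,"wx":0,"wy":0,"wz":0}]' 20;  python3 -c "
from plan import *
st()
d=cam('side'); cv2.imwrite('pics/s11.png',cv2.resize(d['img'][110:260,160:330],None,fx=4,fy=4))"
```

```text
time_s: 11.0
tcp_pos: [506.7, 373.3, 82.8]
orientation: [-0.001, 0.995, -0.099, -0.001]
contact_force: [0.9, 0.3, -1.0]
finger_gap: 56.2
time_s: 11.4
tcp_pos: [507.2, 373.2, 82.5]
orientation: [-0.001, 0.995, -0.099, -0.0]
contact_force: [-0.2, 0.1, -0.4]
finger_gap: 80.0
t 11.4 tcp [507.2 373.2  82.5] F [-0.2  0.1 -0.4] gap 80.0
[[ 0.98  -0.198 -0.   ]
 [-0.198 -0.98   0.002]
 [-0.001 -0.002 -1.   ]]
j [-0.89  0.65  0.27  1.82 -0.25  0.71 -0.68]
```

View pics/s11.png

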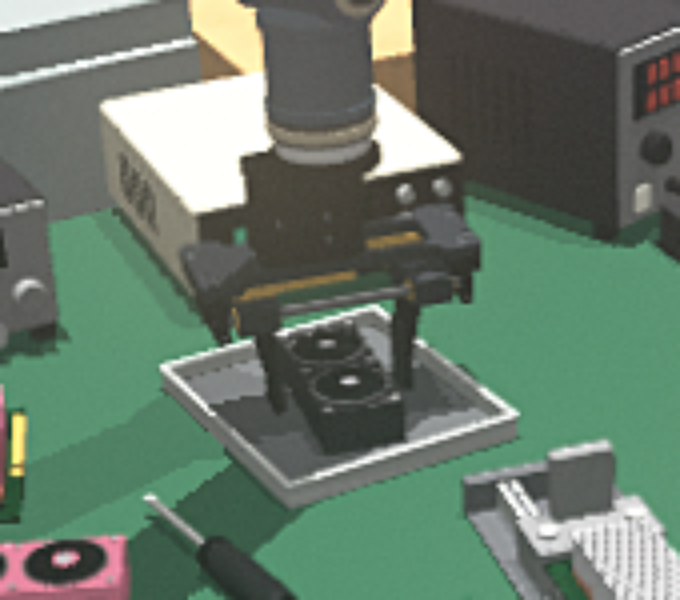

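The shroud sits flat in the tray and the fingers are open. Rise and return toward the tab.

```bash
python3 -m jog '[{"claw":1,"dx":0,"dy":0,"dz":-0.05,"wx":0,"wy":0,"wz":0},{"claw":1,"dx":0,"dy":0,"dz":-0.1,"wx":0,"wy":0,"wz":0},{"claw":1,"dx":0,"dy":0,"dz":-0.12,"wx":0,"wy":0,"wz":0},{"claw":0.5,"dx":0,"dy":0,"dz":-0.05,"wx":0,"wy":0,"wz":0}]' 20; python3 plan.py 0 80 190 40;python3 -c "
from plan import *
d=cam('top'); np.save('Ptop.npy',cloud(d)); cv2.imwrite('pics/t12.png',cv2.resize(d['img'][180:300,130:290],None,fx=5,fy=5))"
```

```text
time_s: 11.85
tcp_pos: [505.5, 371.7, 209.9]
orientation: [0.003, 0.995, -0.099, -0.004]
contact_force: [0.4, 1.0, 0.1]
finger_gap: 83.9
t 11.85 tcp [505.5 371.7 209.9] F [0.4 1.  0.1] gap 83.9
[[ 0.98  -0.198 -0.008]
 [-0.198 -0.98  -0.005]
 [-0.007  0.006 -1.   ]]
j [-0.94  0.49  0.33  1.75 -0.19  0.95 -0.74]
holder xy [-87.7 345.7] dist [  33.8 -277.8  -19.9]
row [0.031 0.095 0.007] w [ 0.08  0.08 -0.02] left mm 280.5 rad 0.007
row [0.031 0.095 0.007] w [-0.  0. -0.] left mm 240.5 rad 0.0
row [0.031 0.095 0.007] w [-0. -0. -0.] left mm 200.5 rad 0.0
row [0.031 0.095 0.007] w [-0.  0. -0.] left mm 160.5 rad 0.0
row [0.031 0.095 0.007] w [-0.  0. -0.] left mm 120.5 rad 0.0
```

View pics/t12.png

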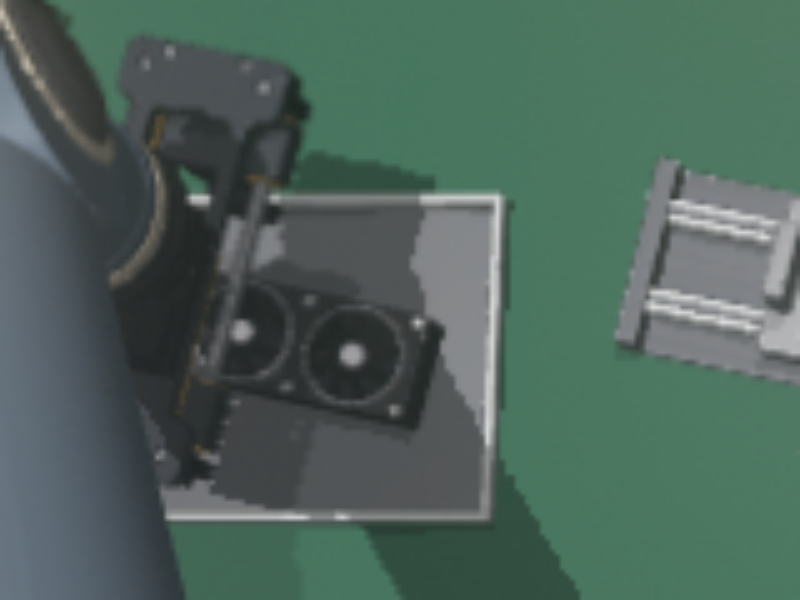

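```bash
python3 -m jog '[{"claw":0,"dx":0.031,"dy":0.095,"dz":0,"wx":0.08,"wy":0.08,"wz":0},{"claw":0,"dx":0.031,"dy":0.095,"dz":0,"wx":0,"wy":0,"wz":0},{"claw":0,"dx":0.031,"dy":0.095,"dz":0,"wx":0,"wy":0,"wz":0},{"claw":0,"dx":0.031,"dy":0.095,"dz":0,"wx":0,"wy":0,"wz":0},{"claw":0,"dx":0.031,"dy":0.095,"dz":0,"wx":0,"wy":0,"wz":0}]' 20; python3 plan.py 0 83 170 40
```

```text
time_s: 12.4
tcp_pos: [529.5, 176.9, 211.5]
orientation: [-0.005, 0.996, -0.091, 0.002]
contact_force: [1.1, -0.1, -0.2]
finger_gap: 43.0
t 12.4 tcp [529.5 176.9 211.5] F [ 1.1 -0.1 -0.2] gap 43.0
[[ 0.983 -0.182  0.006]
 [-0.182 -0.983  0.01 ]
 [ 0.004 -0.011 -1.   ]]
j [-0.68  0.37  0.36  1.92 -0.18  0.87 -0.41]
holder xy [-26.  159.4] dist [ 10.5 -80.  -41.5]
row [0.027 0.085 0.045] w [-0.13 -0.04  0.18] left mm 90.7 rad 0.015
row [0.029 0.084 0.046] w [ 0.  0. -0.] left mm 50.7 rad 0.0
row [0.008 0.023 0.012] w [ 0. -0.  0.] left mm 10.7 rad 0.0
row [0. 0. 0.] w [0. 0. 0.] left mm 0.0 rad 0.0
row [0. 0. 0.] w [0. 0. 0.] left mm 0.0 rad 0.0
```

```bash
python3 -c "
from plan import *
d=cam('side'); cv2.imwrite('pics/s13.png',cv2.resize(d['img'][110:260,160:330],None,fx=4,fy=4))"
```

```text
(no output)
```

View pics/s13.png

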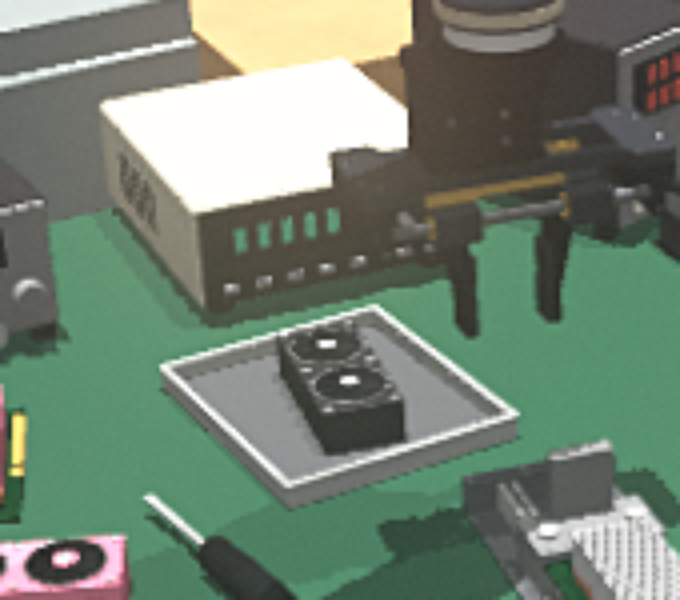

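The shroud lies flat, fans up, mid-tray at (340,385). Moving to the inner side of the tab.

```bash
python3 -m jog '[{"claw":0,"dx":0.027,"dy":0.085,"dz":0.01,"wx":-0.13,"wy":-0.04,"wz":0.18},{"claw":0,"dx":0.027,"dy":0.08,"dz":0.01,"wx":0,"wy":0,"wz":0},{"claw":0,"dx":0.01,"dy":0.02,"dz":0.02,"wx":0,"wy":0,"wz":0},{"claw":0,"dx":0,"dy":0,"dz":0.02,"wx":0,"wy":0,"wz":0},{"claw":0,"dx":0,"dy":0,"dz":0,"wx":0,"wy":0,"wz":0}]' 20; python3 plan.py 0 83 165 40
```

```text
time_s: 12.95
tcp_pos: [540.5, 86.1, 185.3]
orientation: [0.003, 0.994, -0.107, -0.0]
contact_force: [-0.2, -0.4, -0.2]
finger_gap: 2.9
t 12.95 tcp [540.5  86.1 185.3] F [-0.2 -0.4 -0.2] gap 2.9
[[ 0.977 -0.212 -0.001]
 [-0.212 -0.977 -0.005]
 [ 0.     0.005 -1.   ]]
j [-0.54  0.4   0.39  1.96 -0.2   0.82 -0.26]
holder xy [ 2.7 72.5] dist [ -0.6  10.8 -20.3]
row [-0.007 -0.026  0.051] w [ 0.06 -0.01 -0.2 ] left mm 23.0 rad 0.016
row [0. 0. 0.] w [ 0. -0.  0.] left mm 0.0 rad 0.0
row [0. 0. 0.] w [ 0. -0.  0.] left mm 0.0 rad 0.0
row [0. 0. 0.] w [ 0. -0.  0.] left mm 0.0 rad 0.0
row [0. 0. 0.] w [ 0. -0.  0.] left mm 0.0 rad 0.0
```

```bash
python3 -m jog '[{"claw":0,"dx":-0.006,"dy":-0.018,"dz":0.02,"wx":0,"wy":0,"wz":-0.2},{"claw":0,"dx":0,"dy":-0.006,"dz":0.04,"wx":0,"wy":0,"wz":0},{"claw":0,"dx":0,"dy":0,"dz":0.02,"wx":0,"wy":0,"wz":0},{"claw":0,"dx":0,"dy":0,"dz":0,"wx":0,"wy":0,"wz":0}]' 20; python3 plan.py 0 83 118 40
python3 -c "
from plan import *
d=cam('side'); cv2.imwrite('pics/s14.png',cv2.resize(d['img'][180:300,260:380],None,fx=5,fy=5))"
```

```text
time_s: 13.35
tcp_pos: [539.3, 104.5, 150.5]
orientation: [0.001, 0.996, -0.092, -0.001]
contact_force: [-0.1, -0.6, 0.2]
finger_gap: 0.4
t 13.35 tcp [539.3 104.5 150.5] F [-0.1 -0.6  0.2] gap 0.4
[[ 0.983 -0.184 -0.002]
 [-0.184 -0.983 -0.002]
 [-0.001  0.002 -1.   ]]
j [-0.55  0.45  0.36  1.98 -0.22  0.75 -0.24]
holder xy [-2.1 90.4] dist [  0.6  -7.7 -32.5]
row [0.005 0.018 0.081] w [0.03 0.02 0.16] left mm 33.4 rad 0.013
row [0. 0. 0.] w [-0.  0. -0.] left mm 0.0 rad 0.0
row [0. 0. 0.] w [-0.  0. -0.] left mm 0.0 rad 0.0
row [0. 0. 0.] w [ 0. -0. -0.] left mm 0.0 rad 0.0
row [0. 0. 0.] w [ 0.  0. -0.] left mm 0.0 rad 0.0
```

View pics/s14.png

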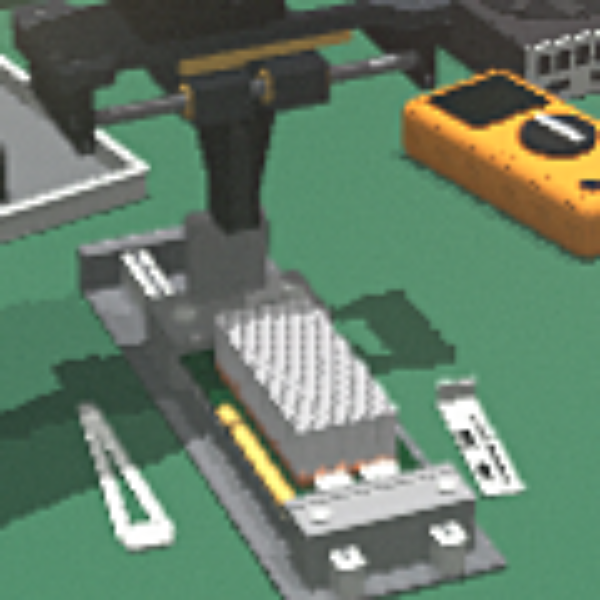

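```bash
python3 -m jog '[{"claw":0,"dx":0.005,"dy":0.016,"dz":0,"wx":0,"wy":0,"wz":0.16},{"claw":0,"dx":0,"dy":0,"dz":0,"wx":0,"wy":0,"wz":0}]' 20; python3 plan.py 0 83 118 40
```

```text
time_s: 13.6
tcp_pos: [540.7, 98.3, 151.6]
orientation: [0.001, 0.995, -0.098, 0.0]
contact_force: [-0.2, 0.0, -0.2]
finger_gap: 0.2
t 13.6 tcp [540.7  98.3 151.6] F [-0.2  0.  -0.2] gap 0.2
[[ 0.981 -0.196 -0.   ]
 [-0.196 -0.981 -0.001]
 [ 0.     0.001 -1.   ]]
j [-0.54  0.45  0.36  1.98 -0.23  0.75 -0.24]
holder xy [ 0.5 84.6] dist [ -0.8  -1.4 -33.6]
row [-0.001  0.004  0.084] w [ 0.02 -0.    0.01] left mm 33.7 rad 0.001
row [0. 0. 0.] w [ 0. -0.  0.] left mm 0.0 rad 0.0
row [0. 0. 0.] w [-0.  0. -0.] left mm 0.0 rad 0.0
row [0. 0. 0.] w [ 0. -0. -0.] left mm 0.0 rad 0.0
row [0. 0. 0.] w [ 0.  0. -0.] left mm 0.0 rad 0.0
```

```bash
python3 -m jog '[{"claw":0,"dx":-0.001,"dy":0.003,"dz":0.04,"wx":0,"wy":0,"wz":0},{"claw":0,"dx":0,"dy":0,"dz":0.03,"wx":0,"wy":0,"wz":0},{"claw":0,"dx":0,"dy":0,"dz":0.01,"wx":0,"wy":0,"wz":0},{"claw":0,"dx":0,"dy":0,"dz":0,"wx":0,"wy":0,"wz":0}]' 20; python3 plan.py 0 83 118 40
```

```text
time_s: 14.0
tcp_pos: [541.8, 96.6, 120.6]
orientation: [-0.0, 0.995, -0.099, 0.002]
contact_force: [-0.3, 0.3, 1.1]
finger_gap: 0.4
t 14.0 tcp [541.8  96.6 120.6] F [-0.3  0.3  1.1] gap 0.4
[[ 0.98  -0.198  0.005]
 [-0.198 -0.98   0.   ]
 [ 0.004 -0.001 -1.   ]]
j [-0.52  0.5   0.34  2.   -0.25  0.68 -0.21]
holder xy [ 1.9 83.1] dist [-1.9  0.3 -2.6]
row [-0.005  0.     0.006] w [-0.01 -0.06 -0.02] left mm 3.2 rad 0.004
row [0. 0. 0.] w [0. 0. 0.] left mm 0.0 rad 0.0
row [0. 0. 0.] w [-0. -0.  0.] left mm 0.0 rad 0.0
row [0. 0. 0.] w [0. 0. 0.] left mm 0.0 rad 0.0
row [0. 0. 0.] w [0. 0. 0.] left mm 0.0 rad 0.0
```

```bash
python3 -m jog '[{"claw":0,"dx":-0.003,"dy":-0.015,"dz":0.003,"wx":0,"wy":0,"wz":0},{"claw":0,"dx":0,"dy":-0.015,"dz":0,"wx":0,"wy":0,"wz":0},{"claw":0,"dx":0,"dy":-0.015,"dz":0,"wx":0,"wy":0,"wz":0},{"claw":0,"dx":0,"dy":-0.015,"dz":0,"wx":0,"wy":0,"wz":0},{"claw":0,"dx":0,"dy":-0.015,"dz":0,"wx":0,"wy":0,"wz":0}]' 20; python3 plan.py 0 146 118 20
```

```text
time_s: 14.5
tcp_pos: [546.7, 125.5, 119.7]
orientation: [0.001, 0.995, -0.101, 0.002]
contact_force: [-0.1, -2.4, -1.7]
finger_gap: 0.3
t 14.5 tcp [546.7 125.5 119.7] F [-0.1 -2.4 -1.7] gap 0.3
[[ 0.98  -0.2    0.004]
 [-0.2   -0.98  -0.003]
 [ 0.004  0.002 -1.   ]]
j [-0.56  0.51  0.34  1.98 -0.25  0.69 -0.27]
holder xy [  1.1 112.4] dist [ 5.6 33.1 -1.7]
row [-0.002 -0.05   0.002] w [ 0.03 -0.06 -0.05] left mm 33.6 rad 0.004
row [-0.001 -0.034  0.002] w [-0.  0. -0.] left mm 13.6 rad 0.0
row [0. 0. 0.] w [ 0.  0. -0.] left mm 0.0 rad 0.0
row [0. 0. 0.] w [ 0.  0. -0.] left mm 0.0 rad 0.0
row [0. 0. 0.] w [ 0.  0. -0.] left mm 0.0 rad 0.0
```

```bash
python3 -m jog '[{"claw":0,"dx":-0.002,"dy":-0.018,"dz":0,"wx":0,"wy":0,"wz":0},{"claw":0,"dx":0,"dy":-0.018,"dz":0,"wx":0,"wy":0,"wz":0},{"claw":0,"dx":0,"dy":-0.018,"dz":0,"wx":0,"wy":0,"wz":0},{"claw":0,"dx":0,"dy":-0.015,"dz":0,"wx":0,"wy":0,"wz":0}]' 20; python3 plan.py 0 146 118 20;python3 -m jog '[{"claw":0,"dx":0,"dy":-0.01,"dz":0,"wx":0,"wy":0,"wz":0},{"claw":0,"dx":0,"dy":-0.01,"dz":0,"wx":0,"wy":0,"wz":0}]' 20; python3 plan.py 0 146 118 20
```

```text
time_s: 14.9
tcp_pos: [552.3, 155.2, 119.9]
orientation: [0.001, 0.995, -0.1, 0.003]
contact_force: [0.1, -1.6, -1.6]
finger_gap: 0.9
t 14.9 tcp [552.3 155.2 119.9] F [ 0.1 -1.6 -1.6] gap 0.9
[[ 0.98  -0.2    0.005]
 [-0.2   -0.98  -0.003]
 [ 0.006  0.002 -1.   ]]
j [-0.61  0.53  0.34  1.95 -0.26  0.7  -0.32]
holder xy [  0.7 142.6] dist [ 0.   3.4 -1.9]
row [-0.002 -0.008  0.005] w [ 0.03 -0.07 -0.04] left mm 3.9 rad 0.006
row [0. 0. 0.] w [-0. -0.  0.] left mm 0.0 rad 0.0
row [0. 0. 0.] w [0. 0. 0.] left mm 0.0 rad 0.0
row [0. 0. 0.] w [0. 0. 0.] left mm 0.0 rad 0.0
row [0. 0. 0.] w [0. 0. 0.] left mm 0.0 rad 0.0
time_s: 15.1
tcp_pos: [552.9, 157.3, 119.9]
orientation: [0.007, 0.995, -0.101, 0.001]
contact_force: [-3.2, -12.0, 6.2]
finger_gap: 0.7
t 15.1 tcp [552.9 157.3 119.9] F [ -3.2 -12.    6.2] gap 0.7
[[ 0.98  -0.201 -0.   ]
 [-0.201 -0.979 -0.013]
 [ 0.002  0.013 -1.   ]]
j [-0.62  0.53  0.35  1.94 -0.25  0.72 -0.33]
holder xy [  0.8 144.8] dist [-0.6  1.4 -1.9]
row [-0.002 -0.003  0.005] w [ 0.16 -0.03 -0.06] left mm 2.4 rad 0.013
row [0. 0. 0.] w [ 0. -0.  0.] left mm 0.0 rad 0.0
row [0. 0. 0.] w [-0.  0.  0.] left mm 0.0 rad 0.0
row [0. 0. 0.] w [ 0. -0.  0.] left mm 0.0 rad 0.0
row [0. 0. 0.] w [ 0. -0.  0.] left mm 0.0 rad 0.0
```

The jaw reached its stop (force rose to 12 N where expected). Back off, rise, and check.

```bash
python3 -m jog '[{"claw":0,"dx":0,"dy":0.025,"dz":0,"wx":0.16,"wy":0,"wz":0},{"claw":0,"dx":0,"dy":0.01,"dz":-0.04,"wx":0,"wy":0,"wz":0},{"claw":0,"dx":0,"dy":0,"dz":-0.12,"wx":0,"wy":0,"wz":0},{"claw":0,"dx":0,"dy":0,"dz":-0.12,"wx":0,"wy":0,"wz":0},{"claw":0,"dx":0,"dy":0,"dz":-0.1,"wx":0,"wy":0,"wz":0}]' 20; python3 -c "
from plan import *
sugg(400,350,290,step=45)"
```

```text
time_s: 15.6
tcp_pos: [547.1, 145.7, 275.0]
orientation: [-0.0, 0.995, -0.101, -0.004]
contact_force: [0.8, 0.4, 0.3]
finger_gap: 0.2
t 15.6 tcp [547.1 145.7 275. ] F [0.8 0.4 0.3] gap 0.2
[[ 0.98  -0.201 -0.007]
 [-0.201 -0.98   0.001]
 [-0.007  0.    -1.   ]]
j [-0.66  0.32  0.41  1.83 -0.15  1.02 -0.39]
holder xy [ -2.5 132.3] dist [-147.1  204.3   15. ]
row [-0.083 -0.076 -0.006] w [ 0.    0.09 -0.06] left mm 252.2 rad 0.007
row [-0.082 -0.076 -0.007] w [ 0. -0.  0.] left mm 207.2 rad 0.0
row [-0.082 -0.076 -0.007] w [ 0. -0.  0.] left mm 162.2 rad 0.0
row [-0.082 -0.076 -0.007] w [0. 0. 0.] left mm 117.2 rad 0.0
row [-0.082 -0.076 -0.007] w [0. 0. 0.] left mm 72.2 rad 0.0
```

```bash
python3 -m jog '[{"claw":0,"dx":-0.083,"dy":-0.076,"dz":-0.01,"wx":0,"wy":0,"wz":0},{"claw":0,"dx":-0.083,"dy":-0.076,"dz":-0.01,"wx":0,"wy":0,"wz":0},{"claw":0,"dx":-0.083,"dy":-0.076,"dz":-0.01,"wx":0,"wy":0,"wz":-0.5},{"claw":0,"dx":-0.083,"dy":-0.076,"dz":0,"wx":0,"wy":0,"wz":-0.5},{"claw":0,"dx":-0.05,"dy":-0.05,"dz":0,"wx":0,"wy":0,"wz":-0.5}]' 20; python3 -m jog '[{"claw":0,"dx":-0.05,"dy":-0.05,"dz":0,"wx":0,"wy":0,"wz":-0.5},{"claw":0,"dx":0,"dy":0,"dz":0,"wx":0,"wy":0,"wz":0},{"claw":0,"dx":0,"dy":0,"dz":0,"wx":0,"wy":0,"wz":0}]' 20; python3 -c "
from plan import *
d=cam('top'); np.save('Ptop.npy',cloud(d)); cv2.imwrite('pics/t20.png',d['img'])
crop(d,235,190,395,290,5,'pics/t20c.png')
d=cam('side'); cv2.imwrite('pics/s20.png',d['img'])"; python3 fit.py
```

```text
time_s: 16.1
tcp_pos: [425.3, 319.5, 306.1]
orientation: [-0.012, 0.999, -0.044, 0.009]
contact_force: [0.1, 0.9, 0.1]
finger_gap: 0.5
time_s: 16.4
tcp_pos: [401.3, 349.1, 311.3]
orientation: [-0.017, 1.0, -0.017, 0.01]
contact_force: [0.8, -0.6, 0.5]
finger_gap: 0.5
shroud 29 c [552.6 169.7] wh [ 6.7 38.2] long-axis deg 157.89 z 60.5 mean [552.  169.8]
shroud 205 c [534.8  46.3] wh [36.4 70.1] long-axis deg 125.92 z 55.4 mean [531.1  44.9]
shroud 354 c [518.8   4.3] wh [82.1 46.7] long-axis deg 78.92 z 55.0 mean [515.   -2.7]
tab 79 c [555.2 174.7] wh [14.  38.4] long-axis deg 168.95 z 78.8 mean [554.8 174.5]
jaws 456 c [552.1 159.5] wh [46.2 80.4] long-axis deg 168.32 z 34.4 mean [549.9 156.6]
jaws 363 c [508.8 -58.1] wh [44.  79.9] long-axis deg 168.9 z 34.0 mean [508.1 -64.7]
jaws 26 c [499.6 -41.4] wh [ 9.4 16.7] long-axis deg 169.07 z 32.6 mean [499.4 -41.6]
22ish 157 c [558.8 193.9] wh [17.2 98.5] long-axis deg 170.3 z 25.7 mean [556.2 196.2]
22ish 486 c [530.1  58.6] wh [161.4  70. ] long-axis deg 78.84 z 25.1 mean [524.2  71.9]
22ish 40 c [537.5 -44. ] wh [26.2 13.2] long-axis deg 76.64 z 26.3 mean [537.8 -46.8]
22ish 93 c [500.3 -34.8] wh [29.6 49. ] long-axis deg 169.07 z 25.9 mean [491.1 -37.2]
traywall 511 c [503.5 374.9] wh [175. 205.] long-axis deg 90.95 z 18.1 mean [512.3 338.3]
traywall 44 c [511.4 474.2] wh [34.7  8.7] long-axis deg 0.87 z 16.7 mean [510.9 473.1]
traywall 47 c [492.9 310.5] wh [ 2.3 54.1] long-axis deg 169.34 z 19.3 mean [493.9 310.3]
trayfloor 2132 c [504.9 376.6] wh [159.6 190.6] long-axis deg 90.65 z 4.8 mean [504.9 346.7]
trayfloor 108 c [509.2 463.7] wh [17.  43.7] long-axis deg 179.23 z 5.5 mean [510.  464.1]
sorter 1470 c [ 504.5 -389.5] wh [132.9 193.7] long-axis deg 93.74 z 27.3 mean [ 505.9 -393.1]
```

View pics/t20.png

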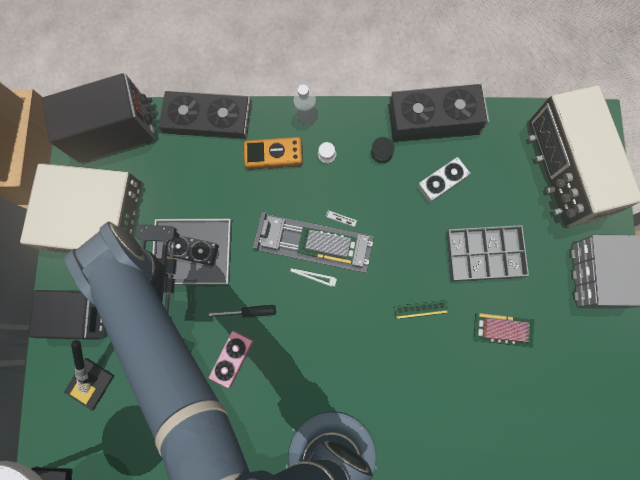

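View pics/s20.png

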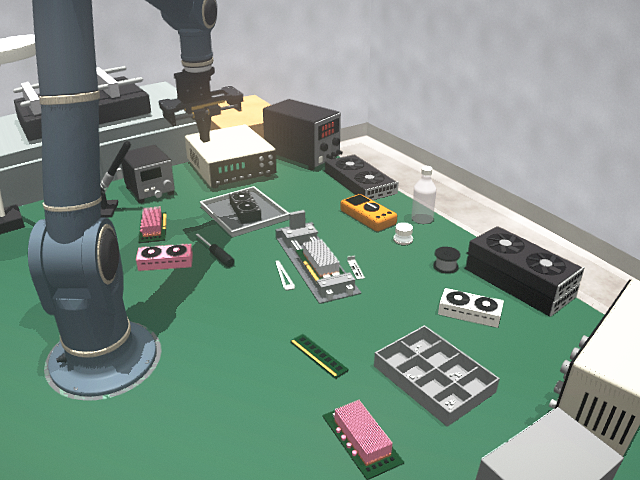

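View pics/t20c.png

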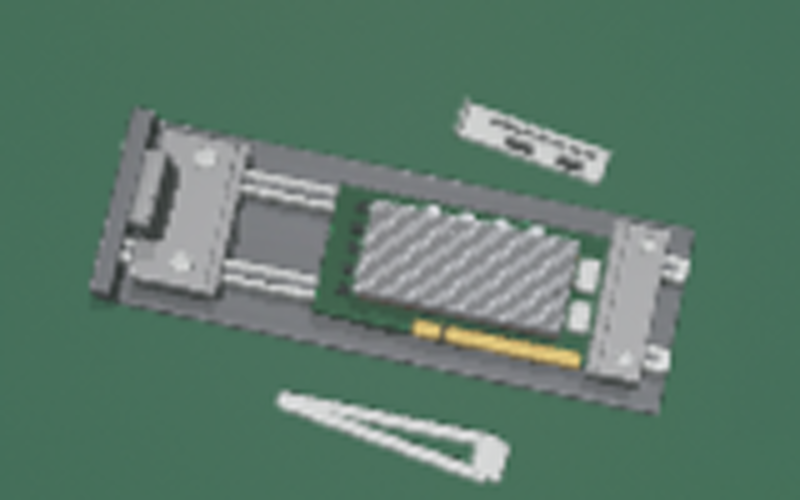

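The jaw is at ≈54.8 mm, the bare card is at the fixed jaw, and the bystanders are unmoved. A final numeric check of the shroud, then hand in.

```bash
python3 -c "
from plan import *
d=cam('top')
for uv in [((179,247),(201,251))]:
    q=atz(d,uv,36); print(np.round(q,1), 'mid',np.round(q.mean(0),1))
P=cloud(d); Q=P[236:264,172:218].reshape(-1,3); Q=Q[(Q[:,2]>28)&(Q[:,2]<50)]
A=np.c_[Q[:,:2],np.ones(len(Q))]; c=np.linalg.lstsq(A,Q[:,2],rcond=None)[0]; print('tilt',c[:2],'z med',np.median(Q[:,2]),len(Q))
st()
from plant import close_job
print(close_job())"
```

```text
[[509.6 399.6  36. ]
 [499.7 341.5  36. ]] mid [504.6 370.6  36. ]
tilt [0.00636081 0.0108294 ] z med 37.363269789382 857
t 16.55 tcp [402.2 347.8 310.6] F [-0.7 -0.6  0.4] gap 0.1
[[ 0.999 -0.036  0.02 ]
 [-0.036 -0.999  0.032]
 [ 0.019 -0.033 -0.999]]
j [-1.02  0.2   0.27  1.88 -0.07  1.03 -0.75]
the job is handed in; nothing more can be done
None
```

I closed the jaw on the card, pulled the shroud straight up off the heatsink, put it down in the tray, and slid the jaw back out to its stop. The job was handed in at 16.6 s, and no verdict is reported.

- **Closing the jaw:** The push stalled at about 9 N with the shroud centre at holder y ≈ 0.2 mm. One view put the jaw about 2 mm past shut and another about 1 mm open. That is within the calibration error, so I took it as snug.
- **Pulling the shroud:** It took about 8 N, and the picture afterwards showed the card still seated under both lips.
- **Shroud in the tray:** It sits fans up at (504.6, 370.6) mm, about 6 mm from the tray centre. Its top is at about 37 mm (36 mm expected) and the fitted tilt is about 0.013 rad.
- **Jaw and card at the end:** The jaw measures open by about 54.8 of 55 mm. The bare card lies on the rails by the fixed jaw.
- **Bystanders:** In the before and after pictures none of them appears to have moved. I did not measure their positions one by one.
- **Robot:** It stood clear of everything at hand-in, with no load on the wrist.

No check failed. The only disagreement was the 2–3 mm scatter in the jaw-closed readings.

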